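# Return the sample cells to their stands

## Robot

A 6-joint arm with a two-finger parallel gripper is mounted at the origin on the work surface. World frame = base frame: x ahead of the robot, y to its left, z up, the work surface at z = 0. Lengths are in mm, angles in degrees, forces in N, time in s.
With the tool pointing down it reaches from about 350 to 925 mm from the base axis. Payload 6.4 kg.
Tool frame: the origin (TCP) lies on the centre line of the jaws, within the pads' length; the fingertips stand 14 mm ahead of it and the grasp point (between the pads) lies 5 mm behind it; z points along the fingers, y is the direction in which the jaws open and shut (so a half turn about z gives the same grasp; the last joint's range is limited). The gripper opens to 85 mm and grips with 20 to 120 N. Pads are 22 mm wide; open, the fingers measure 114 mm over their backs; the gripper's body (76 mm by 85 mm) begins 54 mm behind the grasp point. The pads swing forward as they close: fully open they stand 13 mm farther back than shut.
Start: joints at [54.024, 14.043, 89.255, -0, 76.702, -9.975], TCP at [284.949, 584.225, 245.29] pointing down, gripper open.
Joint ranges: [-179.41, 179.41], [-58.25, 129.5], [7.25, 145.43], [-54.29, 234.29], [11.92, 165.04], [-157.13, 157.13]. Speed limits (degrees/s): [147.25, 147.25, 180, 180, 180, 180].

## Interface

Orientations are given as a 3x3 rotation matrix whose columns are the frame's x, y, z axes.
In Python, from workcell import arm, optics gives the robot as it stands. The module is installed in compiled form; this text tells all that it offers.
- The arm moves only by the shell command python3 -m creep 'ROWS' [OPENING] [FORCE]. ROWS is JSON, a list of rows, each an object of numbers: "x", "y", "z": the shift along the tool's x, y, z in mm; "spin": the turn about the tool's z in rad. A call has exactly 5 rows; each row is the pose to reach, as a shift and turn from the pose commanded when the call began, along the tool's axes at that moment; what a row does not reach only later rows make up. A row lasts 1/12 s, in which the tool goes at most 41.7 mm and 7.16 degrees, less where a joint would pass 70% of its speed; a pose out of reach is approached as far as the arm can. A call with a gripper value outside its range is refused whole. OPENING is the closure, from 0 (fully open) to 1 (shut), set as the call begins (- or left out, the last holds). The fingers move at their own pace and stop on an object; FORCE is the grip in N (left out, the last holds). Time passes only in rows, so rows that repeat a pose let the fingers close, or fill a call up. It gives the time, the measured TCP pose, the force and the opening at its end, in the units of the state.
- arm.observe(): the state, without advancing time (a new reading comes with each control period).
- optics.read_camera(name): name is "scene" or "side" or "wrist"; returns the picture (480x640x3 uint8, red, green, blue); there is no depth.
- optics.calibration(name): a dict with "mtx" (3x3 intrinsics, pixels), "cam_to_world" (4x4, takes a point from camera to world coordinates). Camera axes: x right, y down, z forward; pixel columns grow to the right and rows downward; lengths in mm; the calibration is good to about 2 mm. A picture is of the moment at which its call begins: read the wrist's pose just before it. calibration takes no time and is no camera call; for the wrist camera it gives the pose at the moment of the call.
- arm.hand_in(): hands the job in, once; it reports no verdict.
The state is a dict: "time": time; "qpos": joint angles; "dq": joint speeds; "tau": joint torques, N m; "tcp_pos": TCP position; "ee_rot": TCP orientation; "ft_force": force on the tool from outside, world axes, zero at the start; "torque": the same for the moment, N m; "grip_width": finger opening in mm.
Only numpy, scipy, OpenCV 4.12 (cv2) and the standard library are available. Lean on these libraries where they do the work, as an engineer would, in place of code of your own. Each camera call takes 0.05 s, during which the arm holds its last target.

## Task

The photometer readings are finished: put each of the four capped glass cells back into the white stand whose recess matches its shape and size - small round cell, square cell, squat jar and long cell - standing upright on the recess floor. They are glass, so set each one down rather than dropping it, do not tip any over, and leave the beaker and the amber reagent bottle where they are.

Things in the scene. Friction and masses are not known exactly. Their poses are not given: they have to be found in the camera images.
- round_cell_mid (a point): Small round sample cell: an empty upright glass cylinder, 28 mm diameter, 60 mm tall including its full-width black cap (top 16 mm), about 50 g, loose on the bench. Point: its centre, 30 mm above its underside; z along its axis, up.
- square_cell_mid (a point): Square sample cell: an empty upright glass cell with a 30 x 30 mm square footprint, 60 mm tall including its full-width square black cap (top 14 mm), about 55 g, loose. Point: its centre, 30 mm above its underside; x and y square to its sides, z up.
- squat_jar_mid (a point): Squat round glass jar, empty, 48 mm diameter, 50 mm tall including its full-width black lid (top 12 mm), about 90 g, loose. Point: its centre, 25 mm above its underside; z along its axis, up.
- long_cell_mid (a point): Long rectangular cell: an empty upright glass cell with a 56 x 24 mm footprint, 50 mm tall including its full-width black cap (top 12 mm), about 60 g, loose. Point: its centre, 25 mm above its underside; x along the 56 mm length, y across the 24 mm width, z up.
- round_stand_floor (a point): A fixed white plastic stand, a plate 90 x 90 x 10 mm on the bench, turned by up to 0.3 rad, with one 6 mm deep, black-lined recess in its middle: round, 44 mm diameter, for the small round cell. Point: centre of the recess floor, 4 mm above the bench (the rim is 6 mm higher); z up, x and y square to the plate.
- square_stand_floor (a point): A fixed white plastic stand, a plate 90 x 90 x 10 mm on the bench, turned by up to 0.3 rad, with one 6 mm deep, black-lined recess in its middle: square, 46 x 46 mm, for the square cell. Point: centre of the recess floor, 4 mm above the bench (the rim is 6 mm higher); z up, x and y square to the recess.
- jar_stand_floor (a point): A fixed white plastic stand, a plate 90 x 90 x 10 mm on the bench, turned by up to 0.3 rad, with one 6 mm deep, black-lined recess in its middle: round, 64 mm diameter, for the squat jar. Point: centre of the recess floor, 4 mm above the bench (the rim is 6 mm higher); z up, x and y square to the plate.
- long_stand_floor (a point): A fixed white plastic stand, a plate 90 x 90 x 10 mm on the bench, turned by up to 0.3 rad, with one 6 mm deep, black-lined recess in its middle: oblong, 72 x 40 mm, for the long cell. Point: centre of the recess floor, 4 mm above the bench (the rim is 6 mm higher); z up, x along the 72 mm length, y across the 40 mm width.
- beaker_mid (a point): Bystander: an open glass beaker, 68 mm across, 85 mm tall, loose, at the right end of the work. Point: its centre, 42.5 mm above its underside.
- reagent_mid (a point): Bystander: an amber glass reagent bottle, 56 mm diameter, 115 mm tall, loose, at the left end of the work. Point: its centre, 57.5 mm above its underside.
There are look-alikes about, which are no part of the job. Leave any pink or purple look-alike of the part that bears squat_jar_mid alone.

How it is judged:
By the outcome, as a careful person would: the job done as asked, in the order asked, and still so for the second after the job is handed in, with the robot touching nothing.
It also fails if it takes over 106 s, if anything falls off the work surface, if the arm or the gripper's body presses on something with over 40 N, if the wrist force passes 120 N, or if a joint passes its speed limit or range.

## Working session

There is one attempt and no reset: what is moved stays moved. The work goes in short steps, Python scripts to look and compute and a shell command to move; the robot and the scene stay as the last step left them, time stands still between calls to the robot, and variables do not carry over. Pictures are saved under pics/ and viewed, and the job is handed in when it is done.

```bash
mkdir -p pics; ls; python3 - <<'E'
from workcell import arm, optics
import cv2
for n in ["scene","side","wrist"]:
    im=optics.read_camera(n); cv2.imwrite(f"pics/{n}0.png",im[:,:,::-1])
    c=optics.calibration(n); print(n,c["mtx"].round(1).tolist(),c["cam_to_world"].round(3).tolist())
s=arm.observe(); print(s)
E
```

```text
pics
scene [[473.0, 0.0, 313.5], [0.0, 473.0, 238.8], [0.0, 0.0, 1.0]] [[0.851, 0.445, -0.28, 832.351], [0.525, -0.705, 0.477, -513.281], [0.015, -0.553, -0.833, 996.618], [0.0, 0.0, 0.0, 1.0]]
side [[569.3, 0.0, 319.0], [0.0, 569.3, 241.2], [0.0, 0.0, 1.0]] [[0.999, -0.027, 0.025, 462.636], [-0.036, -0.556, 0.83, -1062.437], [-0.008, -0.831, -0.557, 803.734], [0.0, 0.0, 0.0, 1.0]]
wrist [[396.9, 0.0, 317.1], [0.0, 396.9, 227.7], [0.0, 0.0, 1.0]] [[0.438, 0.852, 0.287, 211.439], [0.899, -0.415, -0.141, 619.927], [-0.001, 0.32, -0.947, 373.161], [0.0, 0.0, 0.0, 1.0]]
{'time': 0.15, 'qpos': array([ 5.40230746e+01,  1.40741208e+01,  8.93099363e+01,  5.50789205e-04,
        7.67012429e+01, -9.97558066e+00]), 'dq': array([ 0.0225108 , -0.13789116, -0.15148728,  0.08847274,  0.02947837,
       -0.04692892]), 'tau': array([ 1.07448937e-03, -4.29988360e+01, -3.26551473e+01, -7.20136450e-05,
        3.50851755e-03,  1.40744922e-05]), 'tcp_pos': array([284.70680517, 583.87400547, 244.43242019]), 'ee_rot': array([[-8.98782667e-01,  4.38393589e-01, -8.82160638e-04],
       [ 4.38394395e-01,  8.98781907e-01, -1.19929382e-03],
       [ 2.67107301e-04, -1.46463877e-03, -9.99998892e-01]]), 'ft_force': array([ 0.38387824,  0.45194344, -0.53606158]), 'torque': array([-0.039556  , -0.00583863,  0.00405468]), 'grip_width': 85.3650586132137}
```

View pics/scene0.png

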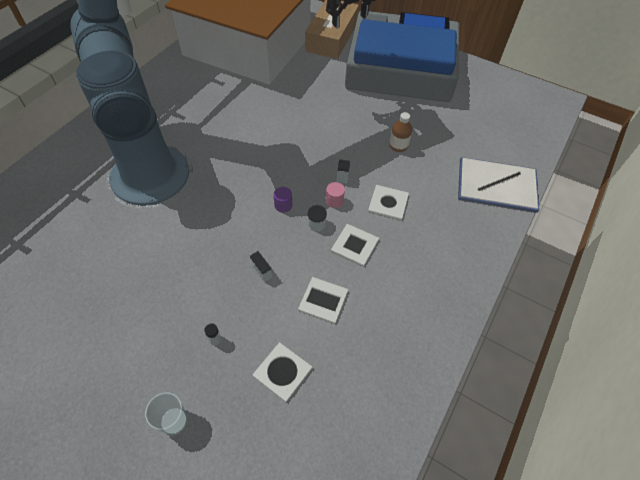

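View pics/side0.png

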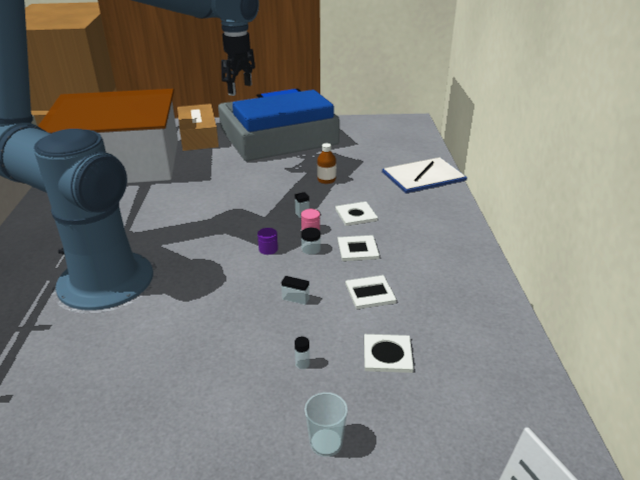

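View pics/wrist0.png

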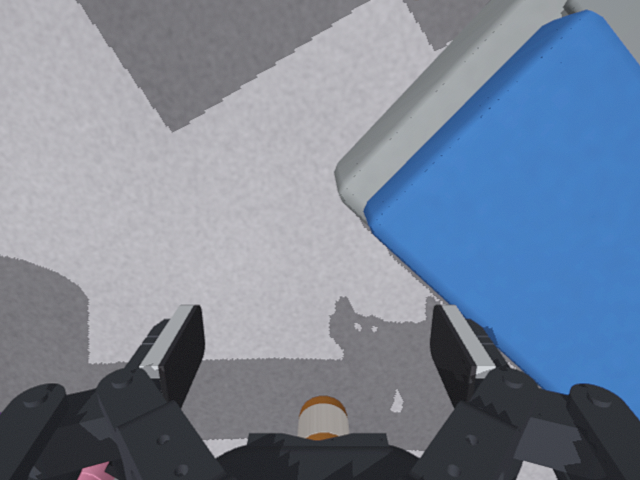

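The scene picture shows four black-capped glass cells: square at about (343,168), squat jar (317,216), long cell (261,263), small round cell (211,333). Two jars are look-alikes, pink at (335,195) and purple at (283,200). The stands are round (389,202), square (355,244), long (323,299) and jar (282,371), with the reagent bottle at (401,132) and the beaker at (165,413). I'll enlarge both views for accurate pixels.

```bash
python3 - <<'E'
import cv2
a=cv2.imread("pics/scene0.png"); 
cv2.imwrite("pics/sc_a.png",cv2.resize(a[145:265,260:420],None,fx=5,fy=5,interpolation=cv2.INTER_CUBIC))
cv2.imwrite("pics/sc_b.png",cv2.resize(a[245:405,195:355],None,fx=3.75,fy=3.75,interpolation=cv2.INTER_CUBIC))
b=cv2.imread("pics/side0.png")
cv2.imwrite("pics/si_a.png",cv2.resize(b[185:265,250:390],None,fx=5.7,fy=5.7,interpolation=cv2.INTER_CUBIC))
cv2.imwrite("pics/si_b.png",cv2.resize(b[265:385,270:420],None,fx=5,fy=5,interpolation=cv2.INTER_CUBIC))
E
```

```text
(no output)
```

View pics/sc_a.png

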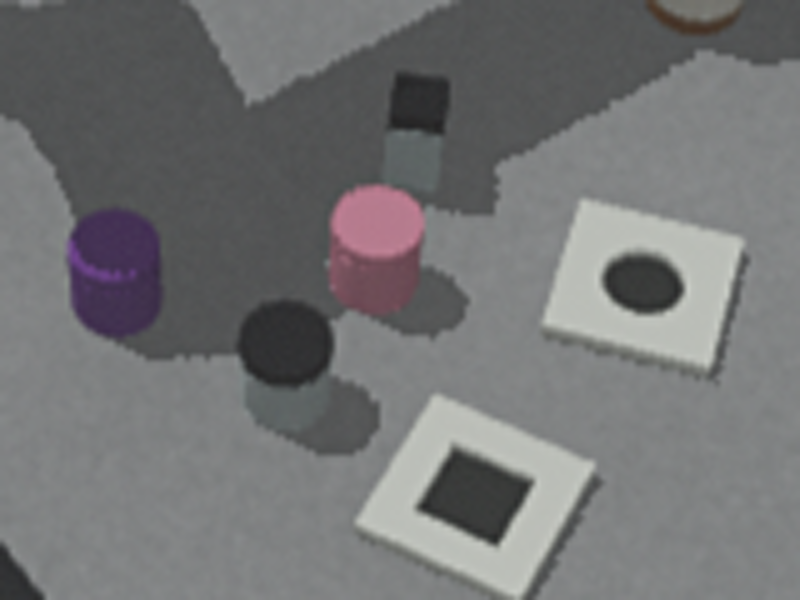

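View pics/sc_b.png

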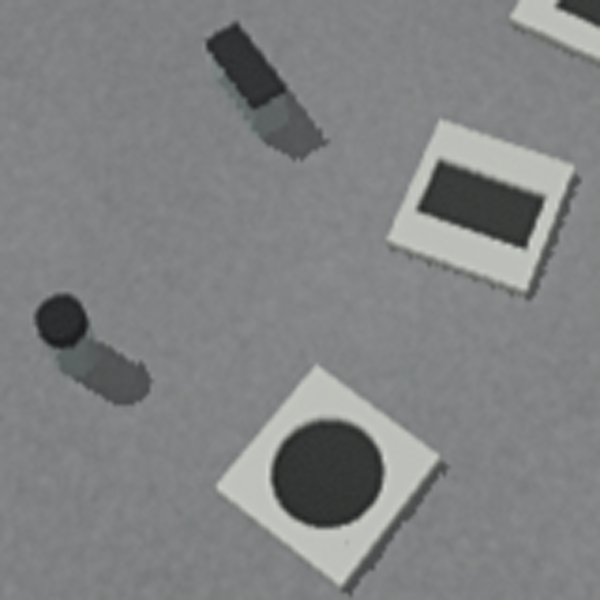

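View pics/si_a.png

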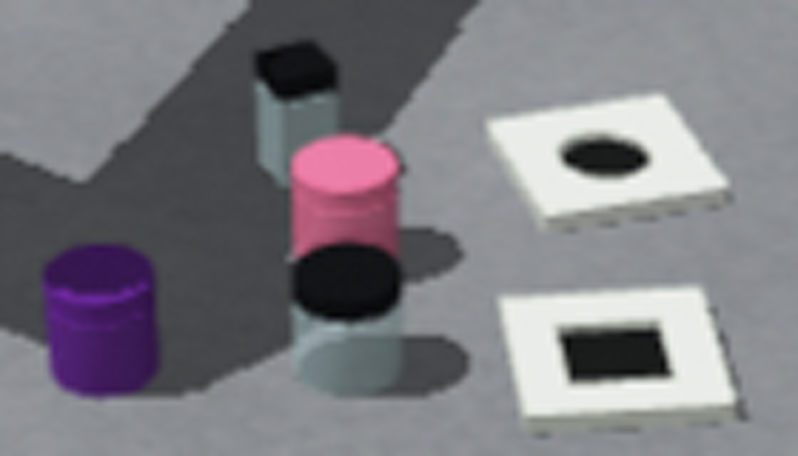

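View pics/si_b.png

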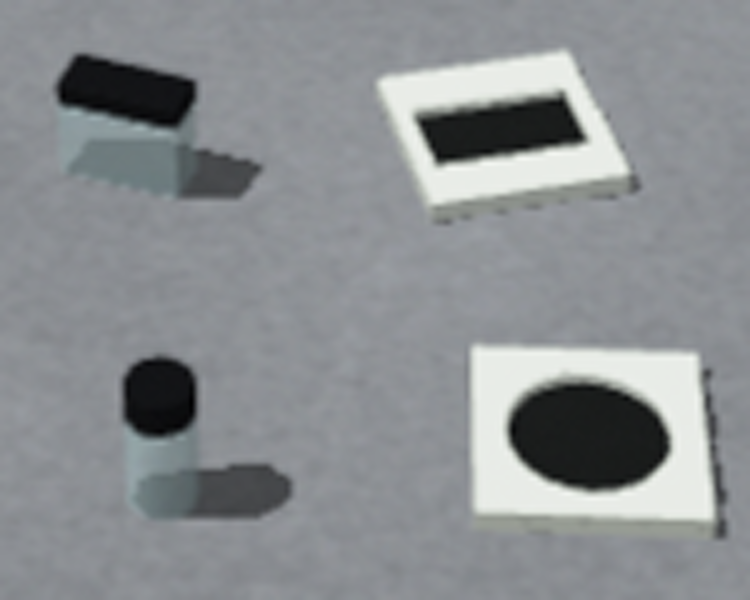

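```bash
cat > h.py <<'E'
import numpy as np, cv2
from workcell import arm, optics
def ray(name,px,z,c=None):
    c=c or optics.calibration(name); px=np.atleast_2d(np.array(px,float))
    d=np.c_[px,np.ones(len(px))]@np.linalg.inv(c["mtx"]).T@c["cam_to_world"][:3,:3].T
    o=c["cam_to_world"][:3,3]; return (o+d*((z-o[2])/d[:,2])[:,None])[:,:2]
def proj(name,P,c=None):
    c=c or optics.calibration(name); P=np.atleast_2d(P); T=np.linalg.inv(c["cam_to_world"])
    q=(P@T[:3,:3].T+T[:3,3])@c["mtx"].T; return q[:,:2]/q[:,2:]
def plan(target,yaw_deg):
    """tool-frame shift & spin to get grasp TCP to target with jaw(y) axis at world angle yaw mod 180"""
    s=arm.observe(); R=s["ee_rot"]; d=R.T@(np.array(target)-s["tcp_pos"])
    a=np.degrees(np.arctan2(R[1,1],R[0,1])); dy=(yaw_deg-a+90)%180-90
    return d.round(1), "spin(rad)", round(-np.radians(dy),3), "jaw now",round(a,1)
E
cat > m.py <<'E'
from h import *
f={'sc_a':('scene',5,260,145),'sc_b':('scene',3.75,195,245),'si_a':('side',5.7,250,185),'si_b':('side',5,270,265)}
def p(crop,pts,z):
    n,s,x,y=f[crop]; return ray(n,np.array(pts,float)/s+[x,y],z)
Q={'round':[('sc_a',[(583,198),(745,240),(714,370),(543,328)]),('si_a',[(487,122),(660,93),(730,188),(545,222)])],
'square':[('sc_a',[(435,395),(597,465),(522,598),(357,523)]),('si_a',[(500,300),(700,287),(737,402),(523,420)])],
'long':[('sc_b',[(441,119),(575,165),(529,293),(387,241)]),('si_b',[(377,79),(567,50),(633,178),(433,210)])],
'jar':[('sc_b',[(316,365),(440,458),(343,585),(217,487)]),('si_b',[(472,345),(697,352),(715,522),(473,515)])],
'SQcell':[('si_a',[(253,55),(312,40),(338,72),(278,95)])],'LONGcell':[('sc_b',[(237,22),(285,93),(253,110),(205,43)]),('si_b',[(80,53),(196,80),(186,108),(60,90)])]}
for k,v in Q.items():
    for cr,pts in v:
        w=p(cr,pts,{'SQcell':60,'LONGcell':50}.get(k,10)); e=np.roll(w,-1,0)-w
        print(k,cr,'c',w.mean(0).round(1),'len',np.linalg.norm(e,axis=1).round(0),'ang',np.degrees(np.arctan2(e[:,1],e[:,0])).round(1))
for k,z,v in [('ROUND',60,[('sc_b',(61,319)),('si_b',(160,380))]),('JAR',50,[('sc_a',(287,342)),('si_a',(347,282))]),('PINK',50,[('sc_a',(377,225)),('si_a',(346,163))]),('PURP',50,[('sc_a',(115,252)),('si_a',(99,273))]),('SQtop',60,[('sc_a',(420,100))])]:
    print(k,[p(c,q,z).round(1).tolist() for c,q in v])
E
python3 m.py
```

```text
round sc_a c [608.2 259.9] len [90. 90. 91. 93.] ang [  13.3  -74.9 -165.1  104.4]
round si_a c [604.3 257.4] len [90. 93. 92. 94.] ang [  15.4  -75.5 -163.9  103. ]
square sc_a c [597.   95.2] len [90. 89. 90. 88.] ang [   3.8  -86.9 -176.4   93.6]
square si_a c [593.6  93.1] len [90. 89. 92. 92.] ang [   3.9  -86.5 -174.5   92.4]
long sc_b c [608.6 -77.7] len [90. 91. 92. 91.] ang [  10.7  -78.2 -169.6  100.6]
long si_b c [605.4 -80. ] len [90. 94. 90. 93.] ang [  11.2  -79.8 -169.   100.5]
jar sc_b c [ 621.5 -267.3] len [91. 88. 90. 89.] ang [ -5.4 -95.1 175.2  85.5]
jar si_b c [ 618.2 -268.2] len [90. 92. 90. 92.] ang [ -5.2 -95.4 175.2  84.4]
SQcell si_a c [458.3 262.5] len [31. 33. 34. 40.] ang [  25.2  -69.6 -144.4  106.7]
LONGcell sc_b c [444.7 -93.7] len [61. 22. 58. 25.] ang [ -25.7 -115.7  156.3   71.3]
LONGcell si_b c [441.8 -91.7] len [55. 20. 56. 27.] ang [ -23.2 -103.7  164.5   72.2]
ROUND [[[456.8, -287.1]], [[452.7, -285.0]]]
JAR [[[482.5, 98.8]], [[478.2, 91.8]]]
PINK [[[482.6, 187.8]], [[480.1, 189.7]]]
PURP [[[378.3, 100.6]], [[372.5, 104.0]]]
SQtop [[[462.5, 266.6]]]
```

```bash
python3 - <<'E'
from h import *
print('beaker',ray('scene',[(165,411)],85),ray('side',[(327,411)],85))
print('bottle',ray('scene',[(405,118)],115),ray('side',[(326,147)],115))
print(plan([455,-286,180],-35))
E
```

```text
beaker [[ 494.29727115 -464.31726853]] [[ 490.53194029 -469.3701651 ]]
bottle [[539.34828305 457.65976839]] [[531.5599878 451.4362604]]
(array([-534.4, -707.1,   65.3]), 'spin(rad)', np.float64(-1.414), 'jaw now', np.float64(64.0))
```

```bash
python3 -m creep '[{"x":-24,"y":-32,"z":0},{"x":-48,"y":-64,"z":0},{"x":-72,"y":-96,"z":0},{"x":-96,"y":-128,"z":0},{"x":-120,"y":-160,"z":0}]' 0 30
python3 -m creep '[{"x":-24,"y":-32,"z":0},{"x":-48,"y":-64,"z":0},{"x":-72,"y":-96,"z":0},{"x":-96,"y":-128,"z":0},{"x":-120,"y":-160,"z":0}]'
```

```text
$[0]: bad value
$[0]: bad value
```

```bash
python3 -m creep '[{"x":-24,"y":-32,"z":0,"spin":0},{"x":-48,"y":-64,"z":0,"spin":0},{"x":-72,"y":-96,"z":0,"spin":0},{"x":-96,"y":-128,"z":0,"spin":0},{"x":-120,"y":-160,"z":0,"spin":0}]' 0 30
```

```text
time: 0.57
tcp_pos: [322.3, 386.0, 244.8]
ee_rot: [[-0.899, 0.438, -0.0], [0.438, 0.899, -0.0], [0.0, -0.001, -1.0]]
ft_force: [0.5, 0.1, 0.3]
grip_width: 85.0
```

```bash
python3 -m creep '[{"x":-24,"y":-32,"z":0,"spin":0},{"x":-48,"y":-64,"z":0,"spin":0},{"x":-72,"y":-96,"z":0,"spin":0},{"x":-96,"y":-128,"z":0,"spin":0},{"x":-120,"y":-160,"z":0,"spin":0}]' 0 30
python3 -m creep '[{"x":-24,"y":-32,"z":0,"spin":0},{"x":-48,"y":-64,"z":0,"spin":0},{"x":-72,"y":-96,"z":0,"spin":0},{"x":-96,"y":-128,"z":0,"spin":0},{"x":-120,"y":-160,"z":0,"spin":0}]'
python3 -m creep '[{"x":-20,"y":-28,"z":0,"spin":0.12},{"x":-40,"y":-56,"z":0,"spin":0.24},{"x":-60,"y":-84,"z":0,"spin":0.36},{"x":-80,"y":-112,"z":0,"spin":0.48},{"x":-100,"y":-140,"z":0,"spin":0.6}]'
python3 -c "
from h import *
print(plan([455,-286,180],-26)); print(arm.observe()['qpos'].round(0))"
```

```text
time: 0.98
tcp_pos: [360.0, 189.7, 245.1]
ee_rot: [[-0.899, 0.438, 0.0], [0.438, 0.899, 0.0], [-0.0, 0.0, -1.0]]
ft_force: [1.5, 0.7, 0.3]
grip_width: 85.5
time: 1.4
tcp_pos: [397.8, -6.9, 245.3]
ee_rot: [[-0.899, 0.439, 0.001], [0.439, 0.899, -0.0], [-0.001, 0.0, -1.0]]
ft_force: [0.7, 0.4, 0.1]
grip_width: 85.8
time: 1.82
tcp_pos: [426.4, -176.5, 245.1]
ee_rot: [[-0.489, 0.873, 0.0], [0.873, 0.489, 0.0], [0.0, 0.0, -1.0]]
ft_force: [-0.0, 0.6, 0.9]
grip_width: 86.0
(array([-109.6,  -28.5,   65.1]), 'spin(rad)', np.float64(0.964), 'jaw now', np.float64(29.2))
[-37. -12. 116.   0.  76. -66.]
```

```bash
python3 -m creep '[{"x":-22,"y":-6,"z":13,"spin":0.12},{"x":-44,"y":-12,"z":26,"spin":0.24},{"x":-66,"y":-18,"z":39,"spin":0.36},{"x":-88,"y":-24,"z":52,"spin":0.48},{"x":-110,"y":-28,"z":65,"spin":0.6}]'
cat > look.py <<'E'
from h import *; import sys
s=arm.observe(); c=optics.calibration('wrist'); im=optics.read_camera('wrist'); np.save('c.npy',c,allow_pickle=True)
cv2.imwrite(f'pics/{sys.argv[1]}.png',im[:,:,::-1]); print(s['time'],s['tcp_pos'].round(1),s['qpos'].round(0))
E
python3 look.py w1
```

```text
time: 2.23
tcp_pos: [456.4, -285.3, 179.3]
ee_rot: [[0.089, 0.996, -0.001], [0.996, -0.089, 0.0], [0.0, -0.001, -1.0]]
ft_force: [0.5, 0.3, 1.0]
grip_width: 84.9
2.2333 [ 456.4 -285.3  179.3] [-44.   3. 109.  -0.  68. -39.]
```

View pics/w1.png

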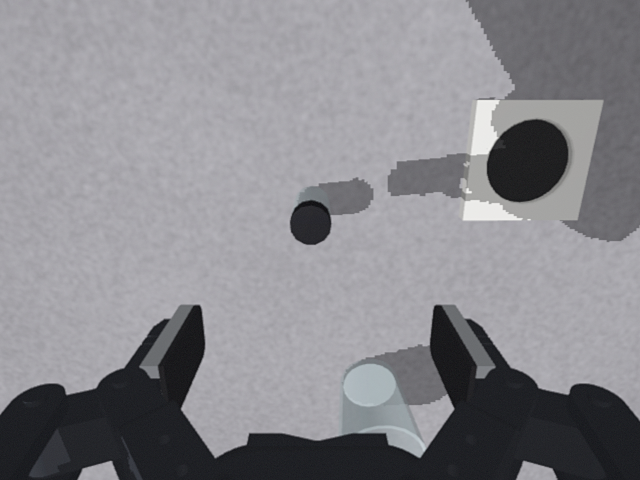

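The wrist view shows the round cell's black cap at (311,223), the jar stand's recess at (530,161) and the beaker at (375,410).

```bash
python3 - <<'E'
from h import *
print(ray('wrist',[(311,224)],60),ray('wrist',[(529,161)],10), 'pads mid', ray('wrist',[(319,0)],0)[0])
print(plan([455.5,-286,100],-5))
E
```

```text
[[ 452.98761358 -285.16141572]] [[ 616.64082575 -267.6245121 ]] pads mid [ 471.47850602 -145.48392249]
(array([ 1.3, -0.7, 76.7]), 'spin(rad)', np.float64(-0.008), 'jaw now', np.float64(-5.5))
```

```bash
python3 -m creep '[{"x":0,"y":-2,"z":20,"spin":0},{"x":0,"y":-2,"z":40,"spin":0},{"x":0,"y":-2,"z":60,"spin":0},{"x":0,"y":-2,"z":80,"spin":0},{"x":0,"y":-2,"z":100,"spin":0}]' 0 30
python3 -m creep '[{"x":0,"y":0,"z":12,"spin":0},{"x":0,"y":0,"z":24,"spin":0},{"x":0,"y":0,"z":36,"spin":0},{"x":0,"y":0,"z":46,"spin":0},{"x":0,"y":0,"z":46,"spin":0}]'
python3 look.py w2
```

```text
time: 2.7
tcp_pos: [454.4, -283.7, 79.3]
ee_rot: [[0.082, 0.997, -0.0], [0.997, -0.082, 0.0], [0.0, -0.0, -1.0]]
ft_force: [-0.1, 0.3, -0.4]
grip_width: 85.2
time: 3.12
tcp_pos: [453.7, -283.1, 32.4]
ee_rot: [[0.083, 0.997, -0.002], [0.997, -0.083, 0.002], [0.002, -0.003, -1.0]]
ft_force: [-0.2, -0.3, -1.3]
grip_width: 85.4
3.1167 [ 453.7 -283.1   32.4] [-44.  16. 112.   0.  52. -39.]
```

View pics/w2.png

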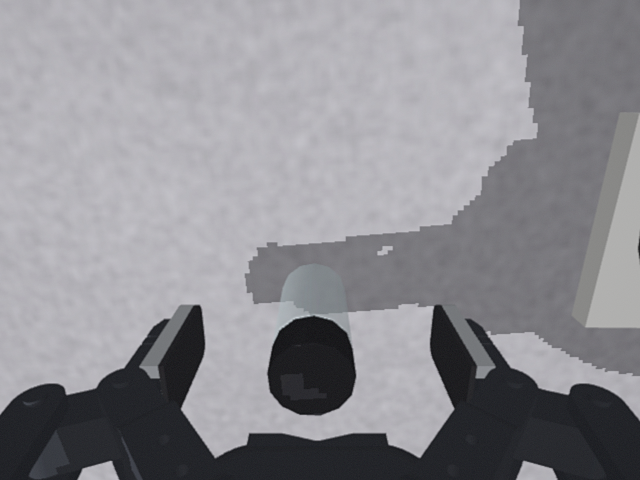

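```bash
python3 -m creep '[{"x":-1,"y":-1,"z":0,"spin":0},{"x":-2,"y":-2,"z":0,"spin":0},{"x":-2,"y":-2,"z":0,"spin":0},{"x":-2,"y":-2,"z":0,"spin":0},{"x":-2,"y":-2,"z":0,"spin":0}]' 0
python3 -m creep '[{"x":0,"y":0,"z":0,"spin":0},{"x":0,"y":0,"z":0,"spin":0},{"x":0,"y":0,"z":0,"spin":0},{"x":0,"y":0,"z":0,"spin":0},{"x":0,"y":0,"z":0,"spin":0}]' 1 25
python3 -m creep '[{"x":0,"y":0,"z":0,"spin":0},{"x":0,"y":0,"z":0,"spin":0},{"x":0,"y":0,"z":0,"spin":0},{"x":0,"y":0,"z":0,"spin":0},{"x":0,"y":0,"z":0,"spin":0}]'
```

```text
time: 3.58
tcp_pos: [452.7, -286.1, 34.8]
ee_rot: [[0.083, 0.997, 0.001], [0.997, -0.083, -0.001], [-0.001, 0.001, -1.0]]
ft_force: [-0.1, -0.2, -0.1]
grip_width: 85.4
time: 4.0
tcp_pos: [452.5, -285.8, 34.4]
ee_rot: [[0.083, 0.997, 0.0], [0.997, -0.083, -0.0], [-0.0, 0.0, -1.0]]
ft_force: [-0.1, 0.4, 1.1]
grip_width: 27.4
time: 4.42
tcp_pos: [452.5, -285.9, 34.4]
ee_rot: [[0.083, 0.997, 0.0], [0.997, -0.083, -0.0], [-0.0, 0.0, -1.0]]
ft_force: [-0.5, -0.5, 0.3]
grip_width: 27.4
```

```bash
python3 -m creep '[{"x":0,"y":0,"z":-6,"spin":0},{"x":0,"y":0,"z":-20,"spin":0},{"x":0,"y":0,"z":-45,"spin":0},{"x":0,"y":0,"z":-70,"spin":0},{"x":0,"y":0,"z":-90,"spin":0}]'
python3 -m creep '[{"x":10,"y":2,"z":0,"spin":0},{"x":30,"y":6,"z":0,"spin":0},{"x":60,"y":12,"z":0,"spin":0},{"x":90,"y":18,"z":0,"spin":0},{"x":120,"y":24,"z":0,"spin":0}]'
python3 look.py w3
```

```text
time: 4.83
tcp_pos: [452.6, -285.9, 126.1]
ee_rot: [[0.083, 0.997, 0.001], [0.997, -0.083, -0.001], [-0.001, 0.001, -1.0]]
ft_force: [0.7, -0.5, -0.7]
grip_width: 27.5
time: 5.25
tcp_pos: [485.8, -166.2, 123.3]
ee_rot: [[0.084, 0.996, -0.001], [0.996, -0.084, 0.001], [0.001, -0.001, -1.0]]
ft_force: [0.5, 0.1, -0.2]
grip_width: 27.4
5.25 [ 485.8 -166.2  123.3] [-32.   4. 114.   0.  62. -27.]
```

View pics/w3.png

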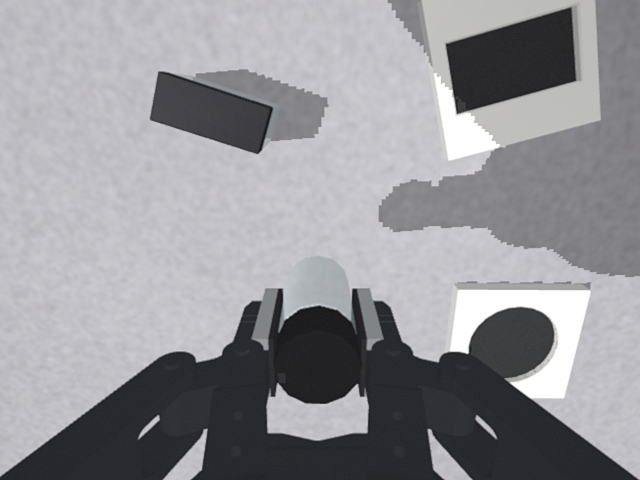

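The cell is held upright between the pads. The long cell (top at about (211,112)) and long stand recess (about (512,60)) are both in view, so I'll measure them as well.

```bash
python3 - <<'E'
from h import *
for z,P in ((50,[(160,73),(270,108),(259,152),(151,118)]),(10,[(446,44),(572,8),(577,78),(458,113)])):
    w=ray('wrist',P,z); e=np.roll(w,-1,0)-w
    print(w.mean(0).round(1),np.linalg.norm(e,axis=1).round(0),np.degrees(np.arctan2(e[:,1],e[:,0])).round(1))
print(plan([606,258.5,125],-5))
E
python3 -m creep '[{"x":30,"y":6,"z":0,"spin":0},{"x":60,"y":12,"z":0,"spin":0},{"x":90,"y":18,"z":0,"spin":0},{"x":120,"y":24,"z":0,"spin":0},{"x":150,"y":30,"z":0,"spin":0}]'
python3 -m creep '[{"x":30,"y":6,"z":0,"spin":0},{"x":60,"y":12,"z":0,"spin":0},{"x":90,"y":18,"z":0,"spin":0},{"x":115,"y":23,"z":0,"spin":0},{"x":130,"y":26,"z":0,"spin":0}]'
python3 look.py w4
```

```text
[440.9 -84.4] [54. 22. 55. 22.] [ -21.7 -111.2  157.9   66.7]
[604.7 -71.2] [69. 37. 68. 38.] [  10.4  -78.8 -168.3  101.8]
(array([428.5,  85.6,  -0.5]), 'spin(rad)', np.float64(0.007), 'jaw now', np.float64(-4.6))
time: 5.72
tcp_pos: [528.0, -19.1, 123.3]
ee_rot: [[0.083, 0.997, -0.002], [0.997, -0.083, 0.001], [0.0, -0.002, -1.0]]
ft_force: [-0.1, 0.1, -0.3]
grip_width: 27.3
time: 6.13
tcp_pos: [564.7, 109.1, 123.2]
ee_rot: [[0.081, 0.997, -0.002], [0.997, -0.081, 0.001], [0.0, -0.002, -1.0]]
ft_force: [0.3, -0.8, 0.7]
grip_width: 27.5
6.1333 [564.7 109.1 123.2] [ -0.  12. 105.   0.  63.   4.]
```

View pics/w4.png

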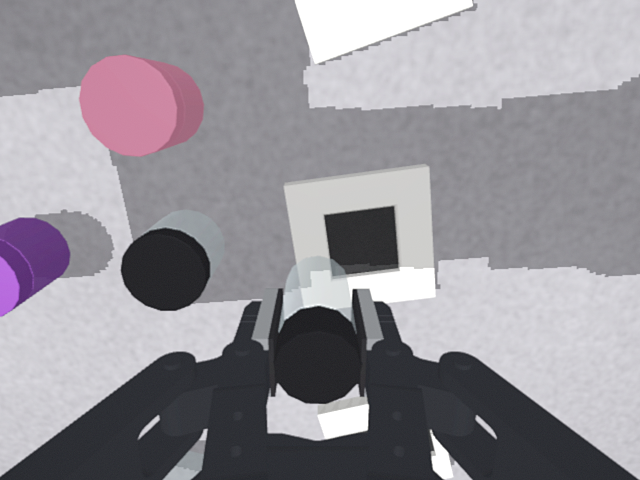

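```bash
python3 -m creep '[{"x":30,"y":6,"z":0,"spin":0},{"x":60,"y":12,"z":0,"spin":0},{"x":90,"y":18,"z":0,"spin":0},{"x":105,"y":21,"z":0,"spin":0},{"x":110,"y":22,"z":0,"spin":0}]'
python3 -m creep '[{"x":0,"y":0,"z":0,"spin":0},{"x":0,"y":0,"z":0,"spin":0},{"x":0,"y":0,"z":0,"spin":0},{"x":0,"y":0,"z":0,"spin":0},{"x":0,"y":0,"z":0,"spin":0}]'
python3 look.py w5
```

```text
time: 6.6
tcp_pos: [596.0, 215.9, 123.4]
ee_rot: [[0.08, 0.997, -0.001], [0.997, -0.08, -0.0], [-0.0, -0.001, -1.0]]
ft_force: [-0.2, -0.6, -1.0]
grip_width: 27.0
time: 7.02
tcp_pos: [596.3, 212.9, 124.3]
ee_rot: [[0.084, 0.996, -0.0], [0.996, -0.084, -0.0], [-0.0, -0.0, -1.0]]
ft_force: [0.2, 0.2, -0.5]
grip_width: 27.4
7.0167 [596.3 212.9 124.3] [ 9. 19. 96. -0. 64. 14.]
```

View pics/w5.png

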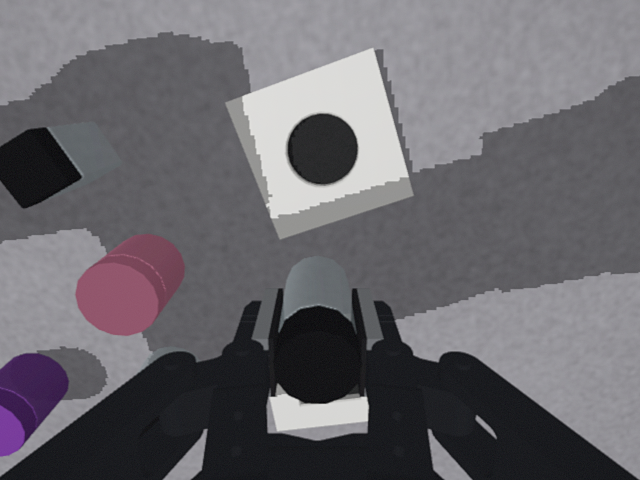

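```bash
python3 - <<'E'
from h import *
print(ray('wrist',[(322,149)],10), ray('wrist',[(226,102),(376,48),(413,196),(280,239)],10).mean(0))
w=ray('wrist',[(47,127),(80,177),(24,208)],60);e=np.diff(w,axis=0);print(w,np.linalg.norm(e,axis=1),np.degrees(np.arctan2(e[:,1],e[:,0])))
print('pink',ray('wrist',[(117,298)],50)); print('sq cell c',(w[0]+w[2])/2)
print(plan([605.5,258.5,100],-5))
E
```

```text
[[604.39723211 263.08705612]] [605.33320505 261.95165753]
[[475.55729976 290.8071589 ]
 [484.54220986 266.0444505 ]
 [452.02850735 252.88585167]] [26.34236771 35.07548395] [ -70.05718483 -157.96636126]
pink [[480.24071388 193.814079  ]]
sq cell c [463.79290355 271.84650528]
(array([46. ,  5.3, 24.4]), 'spin(rad)', np.float64(0.003), 'jaw now', np.float64(-4.8))
```

```bash
python3 -m creep '[{"x":12,"y":1,"z":0,"spin":0},{"x":28,"y":3,"z":5,"spin":0},{"x":42,"y":5,"z":20,"spin":0},{"x":47,"y":5,"z":40,"spin":0},{"x":47,"y":5,"z":50,"spin":0}]'
python3 -m creep '[{"x":0,"y":0,"z":8,"spin":0},{"x":0,"y":0,"z":16,"spin":0},{"x":0,"y":0,"z":16,"spin":0},{"x":0,"y":0,"z":16,"spin":0},{"x":0,"y":0,"z":16,"spin":0}]'
python3 -m creep '[{"x":0,"y":0,"z":0,"spin":0},{"x":0,"y":0,"z":0,"spin":0},{"x":0,"y":0,"z":0,"spin":0},{"x":0,"y":0,"z":0,"spin":0},{"x":0,"y":0,"z":0,"spin":0}]'
python3 look.py w6
```

```text
time: 7.48
tcp_pos: [604.2, 262.6, 71.9]
ee_rot: [[0.081, 0.997, -0.002], [0.997, -0.081, -0.0], [-0.0, -0.002, -1.0]]
ft_force: [-0.5, 0.1, -1.5]
grip_width: 27.3
time: 7.9
tcp_pos: [606.0, 260.3, 59.2]
ee_rot: [[0.083, 0.997, 0.001], [0.997, -0.083, 0.0], [0.0, 0.001, -1.0]]
ft_force: [-0.1, 0.4, -0.1]
grip_width: 27.2
time: 8.32
tcp_pos: [605.4, 260.4, 58.5]
ee_rot: [[0.083, 0.997, 0.0], [0.997, -0.083, 0.0], [0.0, 0.0, -1.0]]
ft_force: [-0.2, -0.9, -0.3]
grip_width: 27.3
8.3167 [605.4 260.4  58.5] [13. 28. 93. -0. 59. 18.]
```

View pics/w6.png

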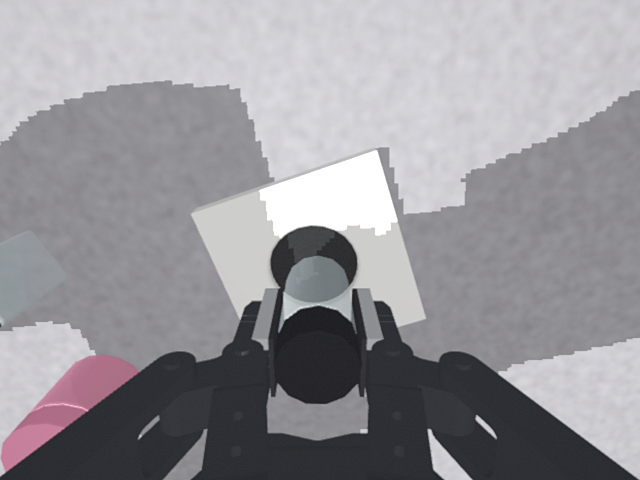

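```bash
python3 - <<'E'
from h import *
print(ray('wrist',[(314,264)],10), proj('wrist',[605.4,260.4,24]), proj('wrist',[605.4,260.4,4]))
for n in ('scene','side'):
    im=optics.read_camera(n); u,v=proj(n,[605,260,30])[0].astype(int)
    cv2.imwrite(f'pics/{n}1.png',cv2.resize(im[v-50:v+50,u-65:u+65,::-1],None,fx=6,fy=6,interpolation=cv2.INTER_CUBIC))
E
```

```text
[[604.93956053 264.22318418]] [[315.51194215 284.08723057]] [[315.63830402 266.03385661]]
```

View pics/side1.png

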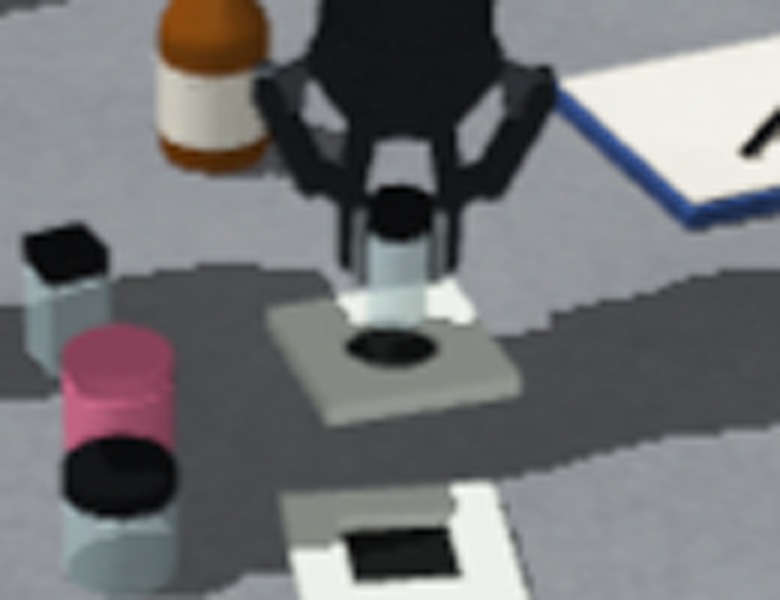

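```bash
python3 - <<'E'
from h import *
u,v=proj('side',[605,260,30])[0].astype(int); o=np.array([u-65,v-50])
print('crop base/top/recess', *[((proj('side',p)-o)*6).round(0) for p in ([605.4,260.4,24],[605.4,260.4,84],[605.4,260.4,10])])
print('recess via side',ray('side',np.array([392,347])/6+o,10),'cell via side: top',ray('side',np.array([400,208])/6+o,84), 'base',ray('side',np.array([397,309])/6+o,24))
u,v=proj('scene',[605,260,30])[0].astype(int); print('scene o',u-65,v-50)
E
```

```text
crop base/top/recess [[394. 313.]] [[398. 195.]] [[393. 340.]]
recess via side [[604.3323946 254.0083773]] cell via side: top [[605.25580682 248.5745276 ]] base [[607.0808277  263.78262292]]
scene o 324 146
```

View pics/scene1.png

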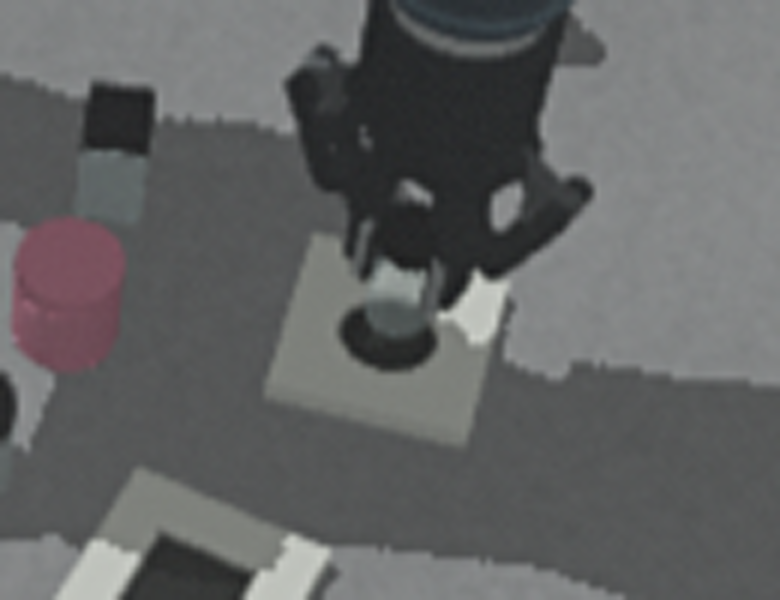

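```bash
python3 -m creep '[{"x":0,"y":0,"z":5,"spin":0},{"x":0,"y":0,"z":10,"spin":0},{"x":0,"y":0,"z":14,"spin":0},{"x":0,"y":0,"z":17,"spin":0},{"x":0,"y":0,"z":18,"spin":0}]'
python3 -m creep '[{"x":0,"y":0,"z":0.5,"spin":0},{"x":0,"y":0,"z":1,"spin":0},{"x":0,"y":0,"z":1.5,"spin":0},{"x":0,"y":0,"z":2,"spin":0},{"x":0,"y":0,"z":2,"spin":0}]'
python3 look.py w7
```

```text
time: 8.88
tcp_pos: [604.6, 260.2, 39.1]
ee_rot: [[0.083, 0.997, -0.002], [0.997, -0.083, -0.0], [-0.001, -0.002, -1.0]]
ft_force: [-0.9, 0.5, -0.6]
grip_width: 27.4
time: 9.3
tcp_pos: [605.4, 260.4, 38.4]
ee_rot: [[0.083, 0.997, 0.0], [0.997, -0.083, 0.0], [0.0, 0.0, -1.0]]
ft_force: [-0.1, 0.2, -1.0]
grip_width: 27.5
9.3 [605.4 260.4  38.4] [13. 29. 93. -0. 58. 18.]
```

View pics/w7.png

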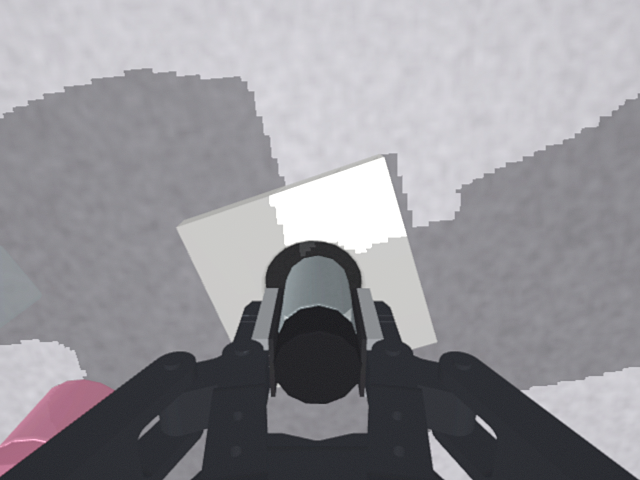

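```bash
python3 - <<'E'
from h import *
t=np.linspace(0,2*np.pi,60)
for z,r in ((10,22),(4,14)):
    q=proj('wrist',np.c_[605.4+r*np.cos(t),260.4+r*np.sin(t),0*t+z]); print(z,q.min(0),q.max(0))
E
python3 -m creep '[{"x":0,"y":0,"z":0.3,"spin":0},{"x":0,"y":0,"z":0.6,"spin":0},{"x":0,"y":0,"z":0.9,"spin":0},{"x":0,"y":0,"z":1.2,"spin":0},{"x":0,"y":0,"z":1.2,"spin":0}]'
```

```text
10 [265.49867676 243.7613895 ] [365.16400514 333.2495877 ]
4 [284.70537222 255.74483783] [346.07981287 311.15200663]
time: 9.77
tcp_pos: [605.5, 260.5, 38.4]
ee_rot: [[0.083, 0.997, -0.0], [0.997, -0.083, -0.0], [-0.0, -0.0, -1.0]]
ft_force: [-3.5, -1.3, 7.5]
grip_width: 27.6
```

Floor contact is felt (7.5 N), and the cell sits within about 2 mm of the recess centre. Releasing now.

```bash
python3 -m creep '[{"x":0,"y":0,"z":-0.3,"spin":0},{"x":0,"y":0,"z":-0.3,"spin":0},{"x":0,"y":0,"z":-0.3,"spin":0},{"x":0,"y":0,"z":-0.3,"spin":0},{"x":0,"y":0,"z":-0.3,"spin":0}]' 0
python3 -m creep '[{"x":0,"y":0,"z":-10,"spin":0},{"x":0,"y":0,"z":-30,"spin":0},{"x":0,"y":0,"z":-60,"spin":0},{"x":0,"y":0,"z":-90,"spin":0},{"x":0,"y":0,"z":-110,"spin":0}]'
python3 look.py w8; python3 -c "
from h import *
print(plan([461,266,149],21))"
```

```text
time: 10.18
tcp_pos: [605.2, 260.3, 37.1]
ee_rot: [[0.083, 0.997, -0.0], [0.997, -0.083, -0.0], [-0.0, -0.0, -1.0]]
ft_force: [0.2, 0.6, -0.0]
grip_width: 84.7
time: 10.6
tcp_pos: [606.5, 260.8, 151.5]
ee_rot: [[0.083, 0.997, 0.004], [0.997, -0.083, 0.001], [0.001, 0.004, -1.0]]
ft_force: [0.7, 0.2, 0.5]
grip_width: 85.5
10.6 [606.5 260.8 151.5] [13. 21. 92.  0. 68. 18.]
(array([  -7.6, -147.6,    5.2]), 'spin(rad)', np.float64(-0.449), 'jaw now', np.float64(-4.7))
```

View pics/w8.png

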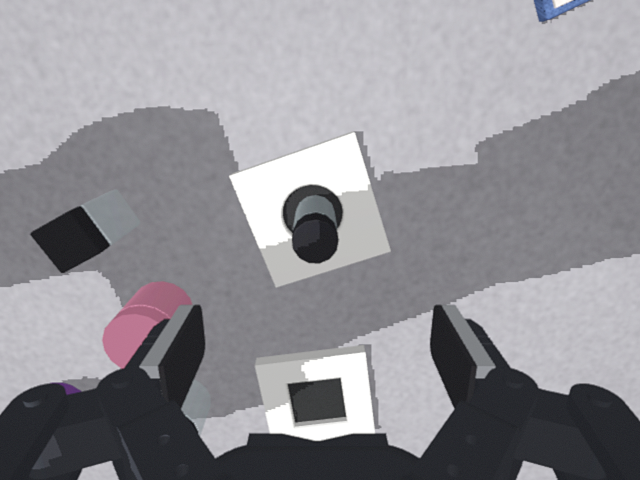

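The round cell stands in its recess (cap at (315,238)). Next is the square cell, whose cap is at (70,238).

```bash
python3 -m creep '[{"x":-1,"y":-30,"z":0,"spin":-0.09},{"x":-3,"y":-60,"z":0,"spin":-0.18},{"x":-4,"y":-90,"z":0,"spin":-0.27},{"x":-6,"y":-120,"z":0,"spin":-0.36},{"x":-8,"y":-147,"z":0,"spin":-0.45}]'
python3 -m creep '[{"x":0,"y":0,"z":0,"spin":0},{"x":0,"y":0,"z":0,"spin":0},{"x":0,"y":0,"z":0,"spin":0},{"x":0,"y":0,"z":0,"spin":0},{"x":0,"y":0,"z":0,"spin":0}]'
python3 look.py w9
```

```text
time: 11.07
tcp_pos: [456.4, 264.6, 147.6]
ee_rot: [[-0.363, 0.932, 0.0], [0.932, 0.363, 0.0], [0.0, 0.0, -1.0]]
ft_force: [1.1, -0.1, 0.2]
grip_width: 85.6
time: 11.48
tcp_pos: [459.4, 264.6, 147.8]
ee_rot: [[-0.358, 0.934, 0.001], [0.934, 0.358, 0.0], [-0.0, 0.001, -1.0]]
ft_force: [-0.3, 0.1, 0.5]
grip_width: 85.2
11.4833 [459.4 264.6 147.8] [ 18.   4. 111.  -0.  65.  -3.]
```

View pics/w9.png

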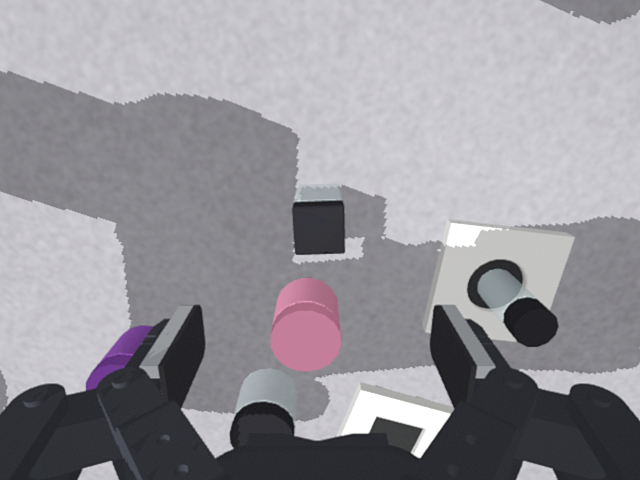

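```bash
python3 - <<'E'
from h import *
w=ray('wrist',[(293,203),(344,200),(345,251),(296,254)],60);e=np.roll(w,-1,0)-w;print(w.mean(0),np.degrees(np.arctan2(e[:,1],e[:,0])).round(1),np.linalg.norm(e,axis=1).round(1))
print('pink',ray('wrist',[(306,335)],50))
print(plan([460.5,265.5,34],21))
E
```

```text
[457.91091519 273.62779578] [  24.5  -66.7 -155.3  113.1] [28.8 30.9 28.9 31.1]
pink [[477.88796831 197.21393342]]
(array([  0.4,   1.6, 113.6]), 'spin(rad)', np.float64(-0.0), 'jaw now', np.float64(21.0))
```

```bash
python3 -m creep '[{"x":2,"y":1,"z":12,"spin":-0.02},{"x":2,"y":1,"z":26,"spin":-0.05},{"x":2,"y":1,"z":40,"spin":-0.05},{"x":2,"y":1,"z":52,"spin":-0.05},{"x":2,"y":1,"z":54,"spin":-0.05}]'
python3 -m creep '[{"x":0,"y":0,"z":0,"spin":0},{"x":0,"y":0,"z":0,"spin":0},{"x":0,"y":0,"z":0,"spin":0},{"x":0,"y":0,"z":0,"spin":0},{"x":0,"y":0,"z":0,"spin":0}]'
python3 look.py w10; python3 - <<'E'
from h import *
for n in ('scene','side'):
    im=optics.read_camera(n); u,v=proj(n,[470,250,40])[0].astype(int); print(n,u-65,v-50)
    cv2.imwrite(f'pics/{n}2.png',cv2.resize(im[v-50:v+50,u-65:u+65,::-1],None,fx=6,fy=6,interpolation=cv2.INTER_CUBIC))
E
```

```text
time: 11.95
tcp_pos: [456.6, 266.2, 90.2]
ee_rot: [[-0.405, 0.914, -0.005], [0.914, 0.405, -0.002], [0.001, -0.005, -1.0]]
ft_force: [0.3, 0.5, -0.5]
grip_width: 85.3
time: 12.37
tcp_pos: [458.9, 267.0, 94.2]
ee_rot: [[-0.405, 0.914, 0.001], [0.914, 0.405, 0.0], [-0.0, 0.002, -1.0]]
ft_force: [-0.7, -0.4, -0.3]
grip_width: 85.4
12.3667 [458.9 267.   94.2] [ 18.   9. 112.   0.  58.  -6.]
scene 277 125
side 241 155
```

View pics/w10.png

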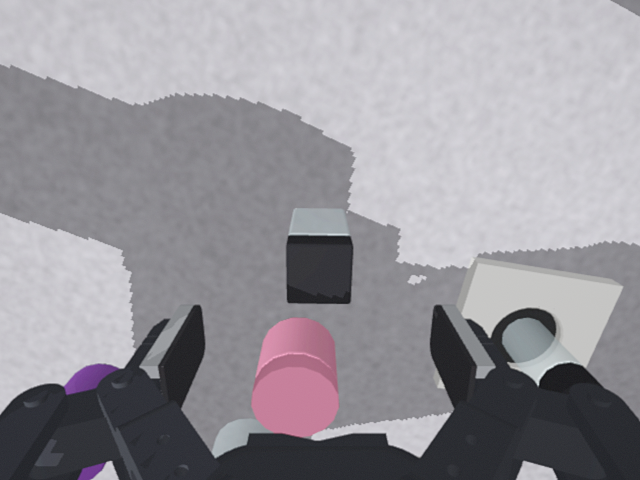

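View pics/side2.png

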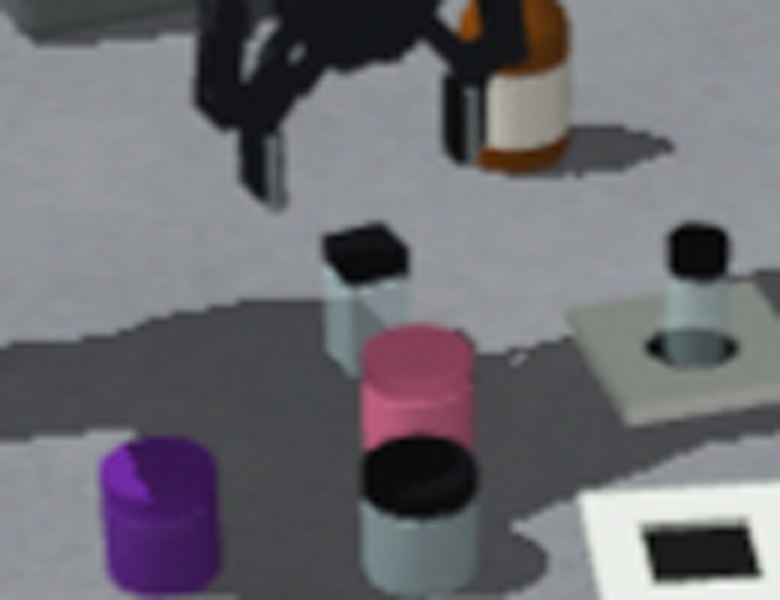

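```bash
python3 - <<'E'
from h import *
w=ray('wrist',[(288,243),(352,242),(351,302),(288,302)],60);e=np.roll(w,-1,0)-w;print(w.mean(0),np.degrees(np.arctan2(e[:,1],e[:,0])).round(1),np.linalg.norm(e,axis=1).round(1))
w=ray('wrist',[(288,243),(352,242),(351,302),(288,302)],57);print(w.mean(0))
print('pink',ray('wrist',[(296,398)],50))
o=np.array([241,155])
print('side sq',ray('side',np.array([(322,240),(382,222),(408,255),(352,285)])/6+o,60))
print('round placed: side', ray('side',np.array([698,235])/6+o,64))
E
```

```text
[457.97961539 272.68568872] [  24.8  -65.4 -156.1  112.6] [28.  29.6 29.1 29.1]
[458.57463799 271.4059709 ]
pink [[478.30154354 196.02389354]]
side sq [[439.36453163 271.4215537 ]
 [466.31026488 286.58921428]
 [477.33556773 255.92860955]
 [452.4039807  230.66577049]]
round placed: side [[606.04285462 260.29291357]]
```

```bash
python3 - <<'E'
from h import *
o=np.array([241,155]); 
for z in (80,93): print(ray('side',np.array([(275,208),(465,162)])/6+o,z).mean(0))
print(plan([459.5,268,34],24))
E
```

```text
[461.8620549  284.79588716]
[461.87596449 260.59634927]
(array([ 0.6,  1.3, 59.8]), 'spin(rad)', np.float64(-0.002), 'jaw now', np.float64(23.9))
```

View pics/scene2.png

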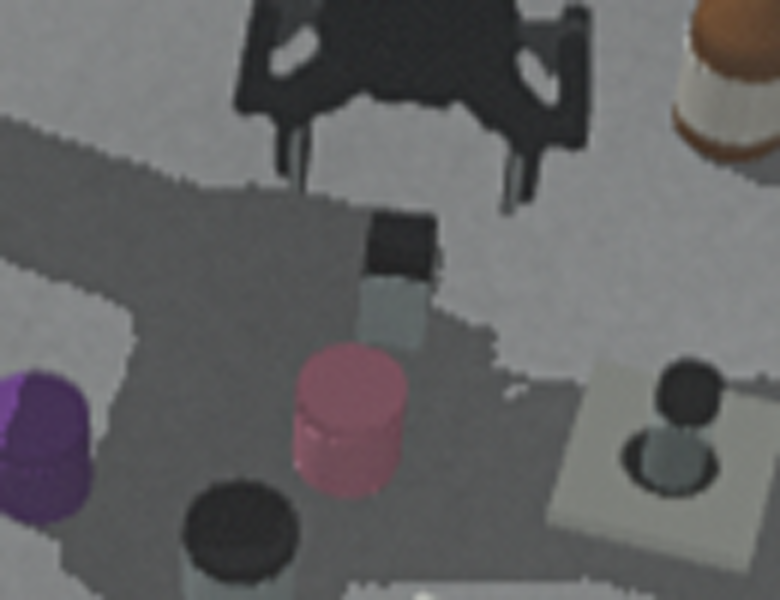

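```bash
python3 -m creep '[{"x":1,"y":1,"z":10,"spin":0},{"x":1,"y":1,"z":24,"spin":0},{"x":1,"y":1,"z":40,"spin":0},{"x":1,"y":1,"z":54,"spin":0},{"x":1,"y":1,"z":59,"spin":0}]'
python3 -m creep '[{"x":0,"y":0,"z":0,"spin":0},{"x":0,"y":0,"z":0,"spin":0},{"x":0,"y":0,"z":0,"spin":0},{"x":0,"y":0,"z":0,"spin":0},{"x":0,"y":0,"z":0,"spin":0}]'
python3 look.py w11
```

```text
time: 12.93
tcp_pos: [457.1, 267.6, 31.6]
ee_rot: [[-0.405, 0.914, -0.004], [0.914, 0.405, -0.001], [0.0, -0.004, -1.0]]
ft_force: [-0.1, -0.3, -0.6]
grip_width: 85.2
time: 13.35
tcp_pos: [459.5, 268.4, 35.2]
ee_rot: [[-0.405, 0.914, 0.002], [0.914, 0.405, 0.001], [-0.0, 0.002, -1.0]]
ft_force: [0.9, 0.1, -0.3]
grip_width: 85.2
13.35 [459.5 268.4  35.2] [ 18.  16. 113.   0.  52.  -6.]
```

View pics/w11.png

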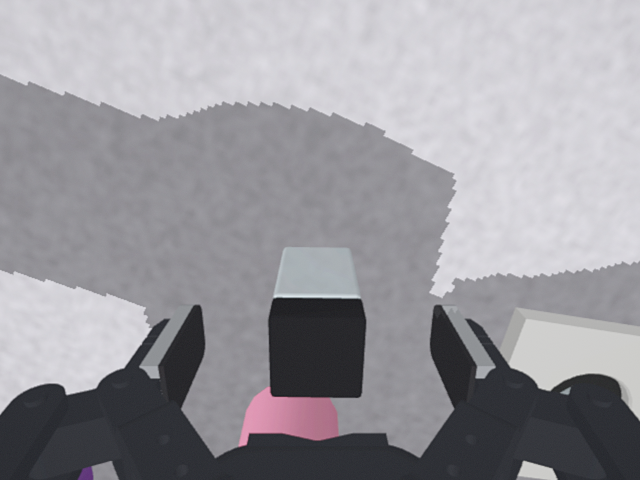

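```bash
python3 - <<'E'
from h import *
print(ray('wrist',[(317,356)],60), ray('wrist',[(270,316),(365,316)],60))
E
python3 -m creep '[{"x":0,"y":0,"z":0,"spin":0},{"x":0,"y":0,"z":0,"spin":0},{"x":0,"y":0,"z":0,"spin":0},{"x":0,"y":0,"z":0,"spin":0},{"x":0,"y":0,"z":0,"spin":0}]' 1 25
python3 -m creep '[{"x":0,"y":0,"z":0,"spin":0},{"x":0,"y":0,"z":0,"spin":0},{"x":0,"y":0,"z":0,"spin":0},{"x":0,"y":0,"z":0,"spin":0},{"x":0,"y":0,"z":0,"spin":0}]'
```

```text
[[457.87055735 272.99251923]] [[439.30173203 280.25954603]
 [465.24546501 291.72989923]]
time: 13.82
tcp_pos: [459.0, 268.2, 34.5]
ee_rot: [[-0.405, 0.914, 0.0], [0.914, 0.405, 0.0], [-0.0, 0.0, -1.0]]
ft_force: [1.6, 0.5, -0.2]
grip_width: 29.4
time: 14.23
tcp_pos: [459.0, 268.2, 34.5]
ee_rot: [[-0.405, 0.914, 0.0], [0.914, 0.405, 0.0], [-0.0, 0.0, -1.0]]
ft_force: [0.2, 0.1, 1.9]
grip_width: 29.6
```

```bash
python3 -m creep '[{"x":0,"y":0,"z":-6,"spin":0},{"x":0,"y":0,"z":-20,"spin":0},{"x":0,"y":0,"z":-45,"spin":0},{"x":0,"y":0,"z":-70,"spin":0},{"x":0,"y":0,"z":-85,"spin":0}]'
python3 -m creep '[{"x":0,"y":0,"z":0,"spin":0.05},{"x":0,"y":0,"z":0,"spin":0.14},{"x":0,"y":0,"z":0,"spin":0.24},{"x":0,"y":0,"z":0,"spin":0.32},{"x":0,"y":0,"z":0,"spin":0.36}]'
python3 -c "
from h import *
print(plan([595.5,94.5,119.5],3.5))"
```

```text
time: 14.65
tcp_pos: [459.7, 268.5, 122.0]
ee_rot: [[-0.405, 0.914, 0.003], [0.914, 0.405, 0.001], [-0.0, 0.003, -1.0]]
ft_force: [1.0, -0.0, -0.5]
grip_width: 29.8
time: 15.07
tcp_pos: [458.6, 268.1, 119.5]
ee_rot: [[-0.054, 0.999, -0.0], [0.999, 0.054, -0.0], [-0.0, -0.0, -1.0]]
ft_force: [0.4, -0.2, -0.7]
grip_width: 30.0
(array([-180.7,  127.4,   -0. ]), 'spin(rad)', np.float64(-0.007), 'jaw now', np.float64(3.1))
```

```bash
python3 -m creep '[{"x":-10,"y":7,"z":0,"spin":0},{"x":-30,"y":21,"z":0,"spin":0},{"x":-55,"y":39,"z":0,"spin":0},{"x":-80,"y":56,"z":0,"spin":0},{"x":-105,"y":74,"z":0,"spin":0}]'
python3 -m creep '[{"x":-25,"y":18,"z":0,"spin":0},{"x":-45,"y":32,"z":0,"spin":0},{"x":-60,"y":43,"z":0,"spin":0},{"x":-70,"y":49,"z":5,"spin":0},{"x":-75,"y":53,"z":15,"spin":0}]'
python3 -m creep '[{"x":0,"y":0,"z":10,"spin":0},{"x":0,"y":0,"z":25,"spin":0},{"x":0,"y":0,"z":38,"spin":0},{"x":0,"y":0,"z":45,"spin":0},{"x":0,"y":0,"z":45,"spin":0}]'
python3 -m creep '[{"x":0,"y":0,"z":0,"spin":0},{"x":0,"y":0,"z":0,"spin":0},{"x":0,"y":0,"z":0,"spin":0},{"x":0,"y":0,"z":0,"spin":0},{"x":0,"y":0,"z":0,"spin":0}]'
python3 look.py w12;python3 - <<'E'
from h import *
for n in ('scene','side'):
    im=optics.read_camera(n); u,v=proj(n,[560,110,30])[0].astype(int); print(n,u-65,v-50)
    cv2.imwrite(f'pics/{n}3.png',cv2.resize(im[v-50:v+50,u-65:u+65,::-1],None,fx=6,fy=6,interpolation=cv2.INTER_CUBIC))
E
```

```text
time: 15.48
tcp_pos: [539.5, 165.8, 119.5]
ee_rot: [[-0.059, 0.998, -0.0], [0.998, 0.059, -0.0], [-0.0, -0.0, -1.0]]
ft_force: [-0.3, -0.6, -0.2]
grip_width: 30.1
time: 15.9
tcp_pos: [597.6, 94.2, 105.2]
ee_rot: [[-0.056, 0.998, 0.003], [0.998, 0.056, -0.0], [-0.0, 0.003, -1.0]]
ft_force: [0.0, -0.3, -0.8]
grip_width: 29.3
time: 16.32
tcp_pos: [593.4, 96.5, 56.3]
ee_rot: [[-0.058, 0.998, -0.006], [0.998, 0.058, 0.0], [0.001, -0.006, -1.0]]
ft_force: [0.0, 0.3, -0.5]
grip_width: 29.5
time: 16.73
tcp_pos: [596.4, 95.7, 60.1]
ee_rot: [[-0.057, 0.998, 0.001], [0.998, 0.057, -0.0], [-0.0, 0.001, -1.0]]
ft_force: [-0.0, 0.5, -0.2]
grip_width: 29.6
16.7333 [596.4  95.7  60.1] [ -2.  21. 102.  -0.  57.  -5.]
scene 281 178
side 278 186
```

View pics/w12.png

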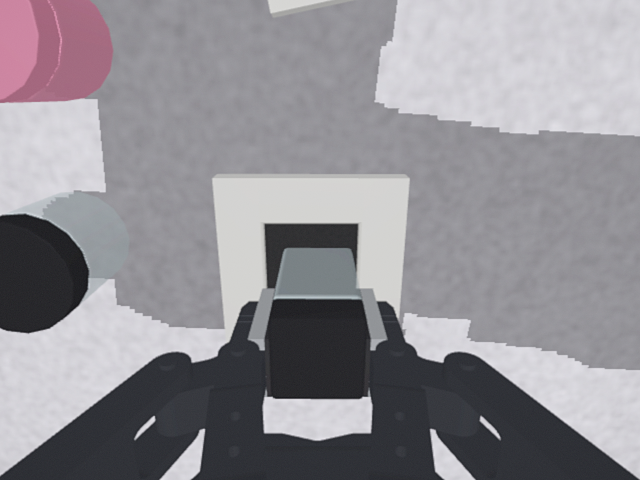

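View pics/side3.png

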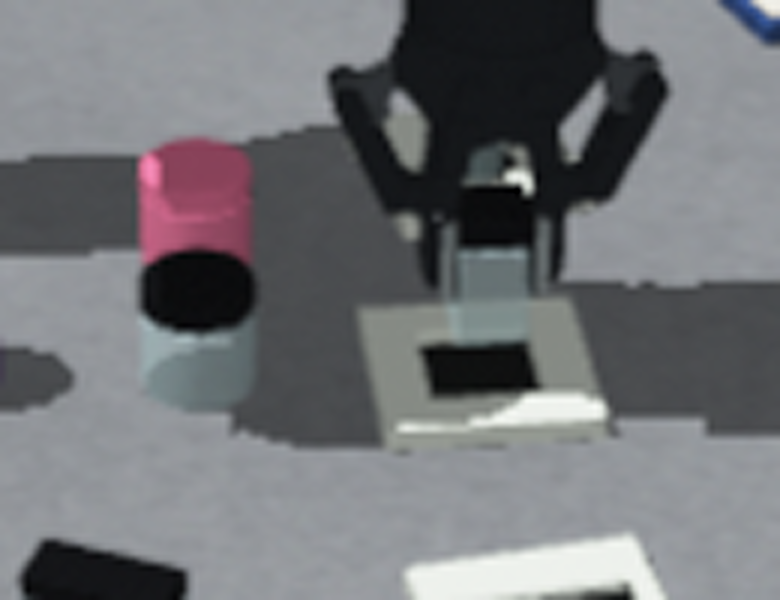

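```bash
python3 - <<'E'
from h import *
r=ray('wrist',[(264,223),(358,223)],10);p=ray('wrist',[(213,176),(408,176)],10);c=ray('wrist',[(282,249),(351,248)],25.6)
print('recess edge mid',r.mean(0),'->c',r.mean(0)-[0,23],np.degrees(np.arctan2(*(r[1]-r[0])[::-1])),'plate',p.mean(0)-[0,45],'cell',c.mean(0)-[0,15],np.degrees(np.arctan2(*(c[1]-c[0])[::-1])))
o=np.array([278,186])
print('side plate',ray('side',np.array([(358,310),(572,298),(608,425),(385,432)])/6+o,10).mean(0),'cell near bottom edge',ray('side',np.array([(453,340),(528,340)])/6+o,25.6).mean(0)+[0,15])
E
```

```text
recess edge mid [592.58589935 119.71753024] ->c [592.58589935  96.71753024] 3.2645640653206294 plate [591.19077903  97.12994429] cell [595.56435594  98.12399659] 4.153254653219029
side plate [593.97829744  92.01508878] cell near bottom edge [597.10199442 101.78088906]
```

```bash
python3 -m creep '[{"x":-1,"y":-2,"z":4,"spin":0},{"x":-1,"y":-2,"z":9,"spin":0},{"x":-1,"y":-2,"z":14,"spin":0},{"x":-1,"y":-2,"z":18,"spin":0},{"x":-1,"y":-2,"z":19.5,"spin":0}]'
python3 -m creep '[{"x":0,"y":0,"z":0.5,"spin":0},{"x":0,"y":0,"z":1,"spin":0},{"x":0,"y":0,"z":1,"spin":0},{"x":0,"y":0,"z":1,"spin":0},{"x":0,"y":0,"z":1,"spin":0}]'
python3 look.py w13
```

```text
time: 17.3
tcp_pos: [593.2, 94.6, 38.6]
ee_rot: [[-0.057, 0.998, -0.002], [0.998, 0.057, 0.0], [0.0, -0.002, -1.0]]
ft_force: [0.1, -0.0, -1.2]
grip_width: 30.0
time: 17.72
tcp_pos: [594.1, 94.6, 39.1]
ee_rot: [[-0.057, 0.998, 0.0], [0.998, 0.057, -0.0], [-0.0, 0.0, -1.0]]
ft_force: [-0.4, 0.3, -0.7]
grip_width: 29.5
17.7167 [594.1  94.6  39.1] [ -2.  23. 102.  -0.  55.  -5.]
```

View pics/w13.png

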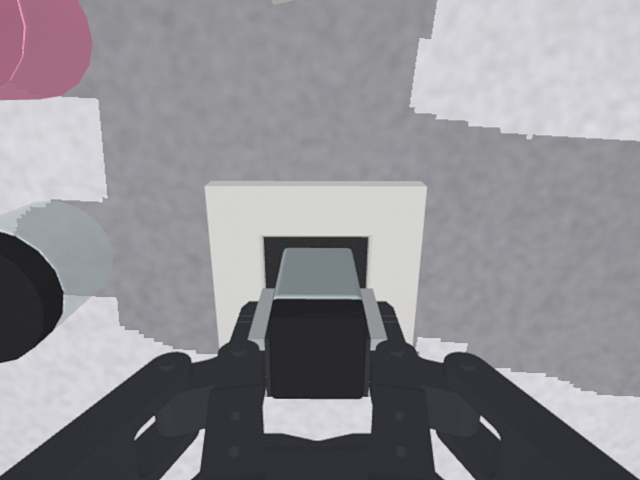

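```bash
python3 -m creep '[{"x":0,"y":0,"z":0.4,"spin":0},{"x":0,"y":0,"z":0.8,"spin":0},{"x":0,"y":0,"z":1.2,"spin":0},{"x":0,"y":0,"z":1.5,"spin":0},{"x":0,"y":0,"z":1.5,"spin":0}]'
```

```text
time: 18.18
tcp_pos: [594.2, 94.6, 38.5]
ee_rot: [[-0.057, 0.998, -0.0], [0.998, 0.057, -0.0], [-0.0, -0.0, -1.0]]
ft_force: [-4.0, -0.7, 8.4]
grip_width: 29.9
```

```bash
python3 -m creep '[{"x":0,"y":0,"z":-0.3,"spin":0},{"x":0,"y":0,"z":-0.3,"spin":0},{"x":0,"y":0,"z":-0.3,"spin":0},{"x":0,"y":0,"z":-0.3,"spin":0},{"x":0,"y":0,"z":-0.3,"spin":0}]' 0
python3 -m creep '[{"x":0,"y":0,"z":-10,"spin":0},{"x":0,"y":0,"z":-30,"spin":0},{"x":0,"y":0,"z":-60,"spin":0},{"x":0,"y":0,"z":-90,"spin":0},{"x":0,"y":0,"z":-110,"spin":0}]'
python3 -m creep '[{"x":0,"y":-20,"z":0,"spin":0},{"x":0,"y":-45,"z":0,"spin":0},{"x":0,"y":-75,"z":0,"spin":0},{"x":0,"y":-100,"z":0,"spin":0},{"x":0,"y":-114,"z":0,"spin":0}]'
python3 -m creep '[{"x":0,"y":0,"z":0,"spin":0},{"x":0,"y":0,"z":0,"spin":0},{"x":0,"y":0,"z":0,"spin":0},{"x":0,"y":0,"z":0,"spin":0},{"x":0,"y":0,"z":0,"spin":0}]'
python3 look.py w14
```

```text
time: 18.6
tcp_pos: [593.9, 94.6, 37.5]
ee_rot: [[-0.057, 0.998, -0.0], [0.998, 0.057, -0.0], [-0.0, -0.0, -1.0]]
ft_force: [0.4, 1.4, -0.1]
grip_width: 85.3
time: 19.02
tcp_pos: [595.2, 94.6, 151.6]
ee_rot: [[-0.057, 0.998, 0.004], [0.998, 0.057, -0.0], [-0.0, 0.004, -1.0]]
ft_force: [0.7, -0.1, 0.7]
grip_width: 85.2
time: 19.43
tcp_pos: [477.7, 88.2, 147.7]
ee_rot: [[-0.057, 0.998, -0.001], [0.998, 0.057, 0.0], [0.0, -0.001, -1.0]]
ft_force: [-0.8, -0.5, 0.6]
grip_width: 85.3
time: 19.85
tcp_pos: [481.0, 88.0, 147.9]
ee_rot: [[-0.057, 0.998, 0.0], [0.998, 0.057, -0.0], [-0.0, 0.0, -1.0]]
ft_force: [0.8, -0.4, 0.1]
grip_width: 85.6
19.85 [481.   88.  147.9] [ -3.  -1. 117.  -0.  64.  -6.]
```

View pics/w14.png

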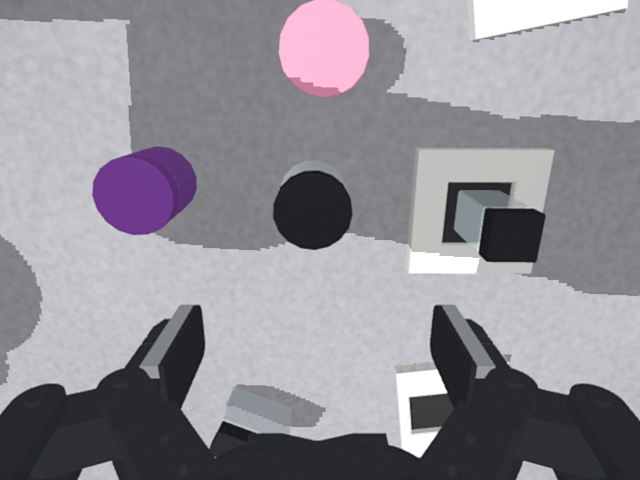

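The square cell stands upright in its recess. The jar's black lid is at (312,211), pink is at (324,48) and purple at (135,195).

```bash
python3 - <<'E'
from h import *
print(ray('wrist',[(312.5,211)],50), 'purple',ray('wrist',[(135,195)],50),'pink',ray('wrist',[(324,46)],50))
print(plan([479.5,97.5,29],3.5))
E
```

```text
[[478.0210083 103.987605 ]] purple [[373.65572737 107.79755412]] pink [[479.21548622 193.79489514]]
(array([  9.5,  -0.9, 118.8]), 'spin(rad)', np.float64(-0.004), 'jaw now', np.float64(3.3))
```

```bash
python3 -m creep '[{"x":5,"y":-1,"z":15,"spin":0},{"x":10,"y":-2,"z":35,"spin":0},{"x":10,"y":-2,"z":50,"spin":0},{"x":10,"y":-2,"z":62,"spin":0},{"x":10,"y":-2,"z":65,"spin":0}]'
python3 -m creep '[{"x":0,"y":0,"z":10,"spin":0},{"x":0,"y":0,"z":25,"spin":0},{"x":0,"y":0,"z":40,"spin":0},{"x":0,"y":0,"z":51,"spin":0},{"x":0,"y":0,"z":54,"spin":0}]'
python3 -m creep '[{"x":0,"y":0,"z":0,"spin":0},{"x":0,"y":0,"z":0,"spin":0},{"x":0,"y":0,"z":0,"spin":0},{"x":0,"y":0,"z":0,"spin":0},{"x":0,"y":0,"z":0,"spin":0}]'
python3 look.py w15
```

```text
time: 20.32
tcp_pos: [476.3, 98.0, 80.4]
ee_rot: [[-0.057, 0.998, -0.004], [0.998, 0.057, 0.0], [0.0, -0.004, -1.0]]
ft_force: [-0.5, 0.6, 0.1]
grip_width: 85.1
time: 20.73
tcp_pos: [476.7, 97.9, 27.1]
ee_rot: [[-0.057, 0.998, -0.003], [0.998, 0.057, 0.0], [0.0, -0.003, -1.0]]
ft_force: [-0.6, 0.3, 1.2]
grip_width: 85.4
time: 21.15
tcp_pos: [478.1, 97.9, 29.4]
ee_rot: [[-0.057, 0.998, 0.001], [0.998, 0.057, -0.0], [-0.0, 0.001, -1.0]]
ft_force: [0.6, 0.3, 0.1]
grip_width: 85.6
21.15 [478.1  97.9  29.4] [ -2.  11. 119.  -0.  50.  -5.]
```

View pics/w15.png

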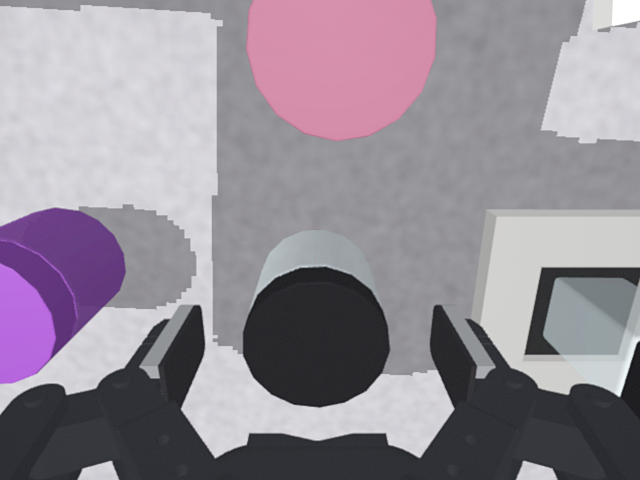

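```bash
python3 - <<'E'
from h import *
print(ray('wrist',[(316,342)],50))
E
python3 -m creep '[{"x":1,"y":0,"z":1,"spin":0},{"x":2,"y":0,"z":1,"spin":0},{"x":2,"y":0,"z":1,"spin":0},{"x":2,"y":0,"z":1,"spin":0},{"x":2,"y":0,"z":1,"spin":0}]' 0
python3 -m creep '[{"x":0,"y":0,"z":0,"spin":0},{"x":0,"y":0,"z":0,"spin":0},{"x":0,"y":0,"z":0,"spin":0},{"x":0,"y":0,"z":0,"spin":0},{"x":0,"y":0,"z":0,"spin":0}]' 1 25
python3 -m creep '[{"x":0,"y":0,"z":0,"spin":0},{"x":0,"y":0,"z":0,"spin":0},{"x":0,"y":0,"z":0,"spin":0},{"x":0,"y":0,"z":0,"spin":0},{"x":0,"y":0,"z":0,"spin":0}]'
```

```text
[[477.960801   105.24079172]]
time: 21.62
tcp_pos: [477.5, 100.0, 27.7]
ee_rot: [[-0.057, 0.998, -0.0], [0.998, 0.057, 0.0], [0.0, -0.0, -1.0]]
ft_force: [-0.0, -0.4, 0.8]
grip_width: 85.8
time: 22.03
tcp_pos: [477.7, 99.9, 27.8]
ee_rot: [[-0.057, 0.998, 0.0], [0.998, 0.057, -0.0], [-0.0, 0.0, -1.0]]
ft_force: [0.2, 0.1, 0.3]
grip_width: 47.5
time: 22.45
tcp_pos: [477.7, 99.9, 27.8]
ee_rot: [[-0.057, 0.998, 0.0], [0.998, 0.057, -0.0], [-0.0, 0.0, -1.0]]
ft_force: [0.2, -0.3, 1.8]
grip_width: 47.4
```

```bash
python3 -m creep '[{"x":0,"y":0,"z":-6,"spin":0},{"x":0,"y":0,"z":-20,"spin":0},{"x":0,"y":0,"z":-45,"spin":0},{"x":0,"y":0,"z":-70,"spin":0},{"x":0,"y":0,"z":-85,"spin":0}]'
python3 -m creep '[{"x":-10,"y":3,"z":0,"spin":0},{"x":-30,"y":10,"z":0,"spin":0},{"x":-58,"y":19,"z":0,"spin":0},{"x":-86,"y":28,"z":0,"spin":0},{"x":-114,"y":37,"z":0,"spin":0}]'
python3 -m creep '[{"x":-28,"y":9,"z":0,"spin":0},{"x":-56,"y":18,"z":0,"spin":0},{"x":-84,"y":27,"z":0,"spin":0},{"x":-112,"y":36,"z":0,"spin":0},{"x":-140,"y":45,"z":0,"spin":0}]'
python3 -m creep '[{"x":-28,"y":9,"z":0,"spin":0},{"x":-56,"y":18,"z":0,"spin":0},{"x":-84,"y":27,"z":0,"spin":0},{"x":-105,"y":34,"z":0,"spin":0},{"x":-116,"y":37,"z":0,"spin":0}]'
python3 -m creep '[{"x":-3,"y":1,"z":10,"spin":0},{"x":-4,"y":1,"z":25,"spin":0},{"x":-4,"y":1,"z":43,"spin":0},{"x":-4,"y":1,"z":55,"spin":0},{"x":-4,"y":1,"z":59,"spin":0}]'
python3 -m creep '[{"x":0,"y":0,"z":0,"spin":0},{"x":0,"y":0,"z":0,"spin":0},{"x":0,"y":0,"z":0,"spin":0},{"x":0,"y":0,"z":0,"spin":0},{"x":0,"y":0,"z":0,"spin":0}]'
python3 look.py w16
```

```text
time: 22.87
tcp_pos: [478.0, 100.0, 115.0]
ee_rot: [[-0.057, 0.998, 0.002], [0.998, 0.057, -0.0], [-0.0, 0.002, -1.0]]
ft_force: [0.6, -0.3, -1.9]
grip_width: 47.2
time: 23.28
tcp_pos: [520.2, -13.3, 111.2]
ee_rot: [[-0.057, 0.998, -0.002], [0.998, 0.057, 0.0], [0.001, -0.002, -1.0]]
ft_force: [0.8, 0.1, -0.8]
grip_width: 47.5
time: 23.7
tcp_pos: [572.9, -150.8, 110.8]
ee_rot: [[-0.056, 0.998, -0.003], [0.998, 0.056, 0.001], [0.001, -0.003, -1.0]]
ft_force: [-0.0, 0.2, -1.1]
grip_width: 47.4
time: 24.12
tcp_pos: [616.9, -265.7, 110.9]
ee_rot: [[-0.055, 0.999, -0.002], [0.999, 0.055, 0.0], [0.0, -0.002, -1.0]]
ft_force: [-0.3, 0.2, -1.6]
grip_width: 47.2
time: 24.53
tcp_pos: [615.9, -263.9, 49.0]
ee_rot: [[-0.058, 0.998, -0.006], [0.998, 0.058, 0.004], [0.005, -0.006, -1.0]]
ft_force: [-0.5, 1.0, -1.5]
grip_width: 47.5
time: 24.95
tcp_pos: [619.2, -266.9, 54.8]
ee_rot: [[-0.057, 0.998, 0.002], [0.998, 0.057, -0.001], [-0.001, 0.001, -1.0]]
ft_force: [0.3, -0.5, -1.6]
grip_width: 47.4
24.95 [ 619.2 -266.9   54.8] [-33.  29.  91.  -0.  60. -36.]
```

View pics/w16.png

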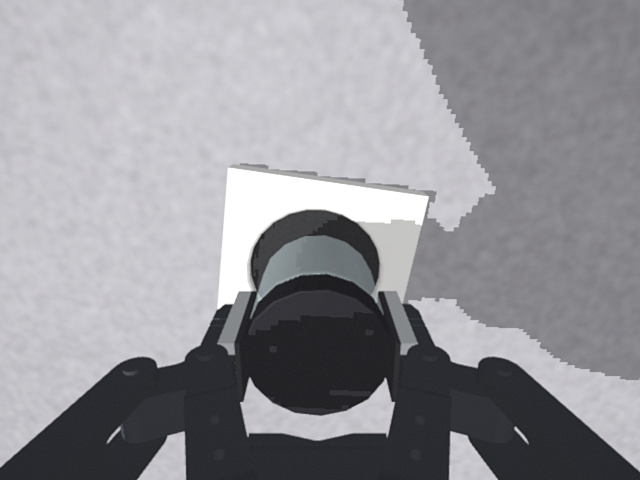

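```bash
cat > fit.py <<'E'
from h import *
from scipy.optimize import fsolve
t=np.linspace(0,2*np.pi,181)
def circ(c,r,z):
    q=proj('wrist',np.c_[c[0]+r*np.cos(t),c[1]+r*np.sin(t),0*t+z]); return q
def fit(r,z,xc,top,c0):
    f=lambda c:[(circ(c,r,z)[:,0].min()+circ(c,r,z)[:,0].max())/2-xc, circ(c,r,z)[:,1].min()-top]
    return fsolve(f,c0,epsfcn=1e-3)
E
python3 - <<'E'
from fit import *
print('recess',fit(32,10,314.5,210,[619,-267]),'jar',fit(24,27,316,236,[619,-267]))
q=circ([619,-267],32,10);print(q.min(0),q.max(0))
E
```

```text
recess [ 618.63095032 -266.84120924] jar [ 619.26872251 -265.19992697]
[248.50569974 210.37997132] [381.99696645 331.93517383]
```

Aligned to within about 2 mm. Lowering now.

```bash
python3 -m creep '[{"x":-1,"y":0,"z":5,"spin":0},{"x":-1,"y":0,"z":11,"spin":0},{"x":-1,"y":0,"z":17,"spin":0},{"x":-1,"y":0,"z":20,"spin":0},{"x":-1,"y":0,"z":21.5,"spin":0}]'
python3 -m creep '[{"x":0,"y":0,"z":0,"spin":0},{"x":0,"y":0,"z":0,"spin":0},{"x":0,"y":0,"z":0,"spin":0},{"x":0,"y":0,"z":0,"spin":0},{"x":0,"y":0,"z":0,"spin":0}]'
```

```text
time: 25.42
tcp_pos: [618.0, -267.2, 31.9]
ee_rot: [[-0.057, 0.998, -0.003], [0.998, 0.057, 0.002], [0.002, -0.003, -1.0]]
ft_force: [-7.5, 2.8, 12.2]
grip_width: 47.1
time: 25.83
tcp_pos: [618.6, -267.6, 31.9]
ee_rot: [[-0.057, 0.998, 0.0], [0.998, 0.057, 0.0], [0.0, 0.0, -1.0]]
ft_force: [-0.5, 0.1, -1.8]
grip_width: 47.6
```

```bash
python3 -m creep '[{"x":0,"y":0,"z":0.2,"spin":0},{"x":0,"y":0,"z":0.4,"spin":0},{"x":0,"y":0,"z":0.6,"spin":0},{"x":0,"y":0,"z":0.6,"spin":0},{"x":0,"y":0,"z":0.6,"spin":0}]'
python3 look.py w17
```

```text
time: 26.25
tcp_pos: [618.7, -267.6, 31.9]
ee_rot: [[-0.057, 0.998, -0.0], [0.998, 0.057, 0.0], [0.0, -0.0, -1.0]]
ft_force: [-2.5, 0.6, 2.3]
grip_width: 47.0
26.25 [ 618.7 -267.6   31.9] [-33.  31.  91.  -0.  58. -36.]
```

View pics/w17.png

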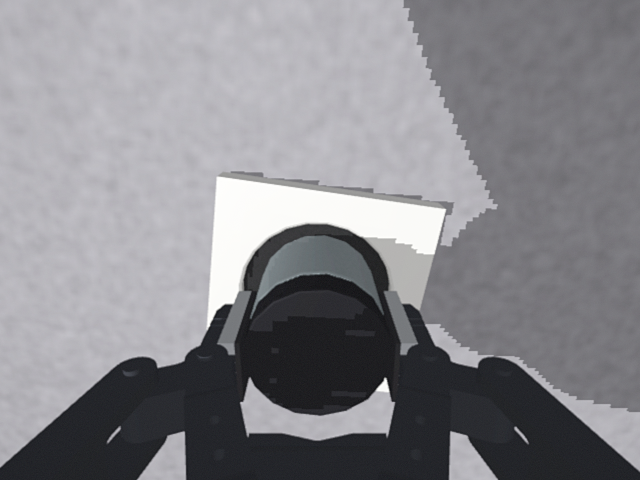

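```bash
python3 -m creep '[{"x":0,"y":0,"z":-0.2,"spin":0},{"x":0,"y":0,"z":-0.2,"spin":0},{"x":0,"y":0,"z":-0.2,"spin":0},{"x":0,"y":0,"z":-0.2,"spin":0},{"x":0,"y":0,"z":-0.2,"spin":0}]' 0
python3 -m creep '[{"x":0,"y":0,"z":-10,"spin":0},{"x":0,"y":0,"z":-30,"spin":0},{"x":0,"y":0,"z":-60,"spin":0},{"x":0,"y":0,"z":-90,"spin":0},{"x":0,"y":0,"z":-115,"spin":0}]'
python3 look.py w18
python3 -m creep '[{"x":30,"y":-20,"z":0,"spin":-0.11},{"x":60,"y":-40,"z":0,"spin":-0.22},{"x":90,"y":-60,"z":0,"spin":-0.33},{"x":120,"y":-80,"z":0,"spin":-0.44},{"x":140,"y":-100,"z":0,"spin":-0.55}]'
python3 -c "
from h import *
print(plan([443,-91,147],67))"
```

```text
time: 26.72
tcp_pos: [618.6, -267.6, 31.7]
ee_rot: [[-0.057, 0.998, 0.0], [0.998, 0.057, -0.0], [-0.0, 0.0, -1.0]]
ft_force: [0.4, 0.2, 0.1]
grip_width: 85.4
time: 27.13
tcp_pos: [619.1, -267.9, 149.8]
ee_rot: [[-0.057, 0.998, 0.002], [0.998, 0.057, -0.001], [-0.001, 0.002, -1.0]]
ft_force: [1.1, -0.9, 0.8]
grip_width: 85.3
27.1333 [ 619.1 -267.9  149.8] [-33.  22.  89.   0.  68. -36.]
time: 27.6
tcp_pos: [509.5, -131.4, 147.0]
ee_rot: [[-0.576, 0.818, 0.0], [0.818, 0.576, 0.0], [0.0, 0.0, -1.0]]
ft_force: [0.4, 0.2, 0.8]
grip_width: 85.5
(array([ 71.3, -31.1,   0. ]), 'spin(rad)', np.float64(-0.556), 'jaw now', np.float64(35.2))
```

View pics/w18.png

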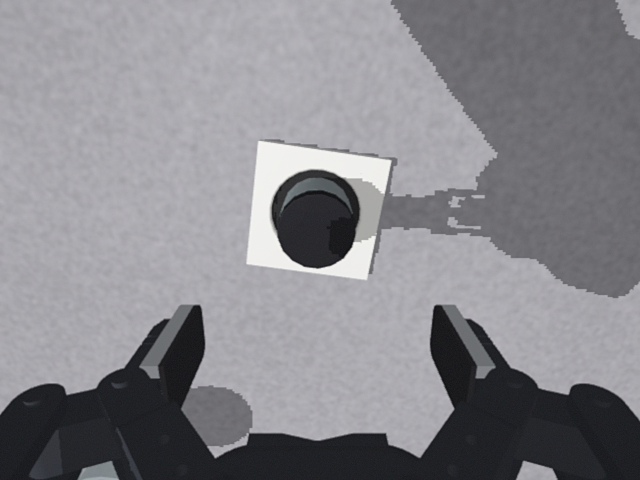

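The jar stands upright in its recess (lid at (317,230)). On to the long cell.

```bash
python3 -m creep '[{"x":15,"y":-6,"z":0,"spin":-0.11},{"x":30,"y":-13,"z":0,"spin":-0.22},{"x":45,"y":-19,"z":0,"spin":-0.33},{"x":60,"y":-26,"z":0,"spin":-0.44},{"x":71,"y":-31,"z":0,"spin":-0.556}]'
python3 -m creep '[{"x":0,"y":0,"z":0,"spin":0},{"x":0,"y":0,"z":0,"spin":0},{"x":0,"y":0,"z":0,"spin":0},{"x":0,"y":0,"z":0,"spin":0},{"x":0,"y":0,"z":0,"spin":0}]'
python3 look.py w19
```

```text
time: 28.02
tcp_pos: [443.9, -92.2, 147.2]
ee_rot: [[-0.92, 0.391, 0.0], [0.391, 0.92, -0.0], [-0.0, 0.0, -1.0]]
ft_force: [0.9, 0.0, -0.0]
grip_width: 85.3
time: 28.43
tcp_pos: [445.4, -93.3, 147.0]
ee_rot: [[-0.917, 0.398, 0.0], [0.398, 0.917, -0.0], [-0.0, -0.0, -1.0]]
ft_force: [1.0, 0.1, -0.0]
grip_width: 85.5
28.4333 [445.4 -93.3 147. ] [-26.  -6. 121.  -0.  65. -93.]
```

View pics/w19.png

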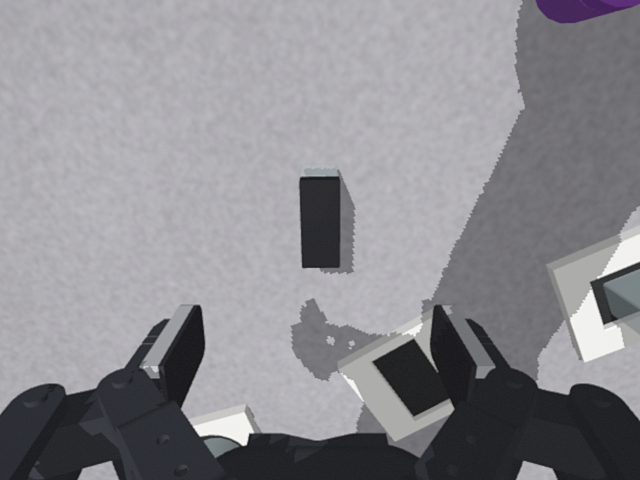

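```bash
python3 - <<'E'
from h import *
w=ray('wrist',[(321,224.5)],50)[0]; s=arm.observe(); print(w,(s['ee_rot'].T@(np.r_[w,s['tcp_pos'][2]]-s['tcp_pos'])).round(1))
print(ray('wrist',[(301,180),(340,180),(340,267),(303,267)],50).round(1).tolist())
print(plan([443,-92.5,28],66.5))
E
```

```text
[439.48017588 -88.03956909] [ 7.4  2.5 -0. ]
[[410.1, -88.0], [419.0, -67.3], [469.7, -88.2], [460.6, -109.3]]
(array([  2.4,  -0.2, 118.9]), 'spin(rad)', np.float64(0.001), 'jaw now', np.float64(66.6))
```

```bash
python3 -m creep '[{"x":3,"y":1.5,"z":15,"spin":0},{"x":3,"y":1.5,"z":35,"spin":0},{"x":3,"y":1.5,"z":50,"spin":0},{"x":3,"y":1.5,"z":62,"spin":0},{"x":3,"y":1.5,"z":65,"spin":0}]'
python3 -m creep '[{"x":0,"y":0,"z":10,"spin":0},{"x":0,"y":0,"z":25,"spin":0},{"x":0,"y":0,"z":40,"spin":0},{"x":0,"y":0,"z":51,"spin":0},{"x":0,"y":0,"z":54,"spin":0}]'
python3 -m creep '[{"x":0,"y":0,"z":0,"spin":0},{"x":0,"y":0,"z":0,"spin":0},{"x":0,"y":0,"z":0,"spin":0},{"x":0,"y":0,"z":0,"spin":0},{"x":0,"y":0,"z":0,"spin":0}]'
python3 look.py w20
```

```text
time: 28.9
tcp_pos: [441.5, -89.8, 79.7]
ee_rot: [[-0.918, 0.397, -0.004], [0.397, 0.918, 0.002], [0.004, 0.0, -1.0]]
ft_force: [0.2, 0.3, -0.1]
grip_width: 85.4
time: 29.32
tcp_pos: [442.0, -90.1, 26.4]
ee_rot: [[-0.918, 0.397, -0.002], [0.397, 0.918, 0.001], [0.002, 0.0, -1.0]]
ft_force: [-0.1, -0.5, -0.6]
grip_width: 85.6
time: 29.73
tcp_pos: [443.3, -90.6, 28.5]
ee_rot: [[-0.918, 0.397, 0.001], [0.397, 0.918, -0.001], [-0.002, -0.0, -1.0]]
ft_force: [0.7, 0.3, 0.0]
grip_width: 85.6
29.7333 [443.3 -90.6  28.5] [-26.   7. 124.   0.  49. -93.]
```

View pics/w20.png

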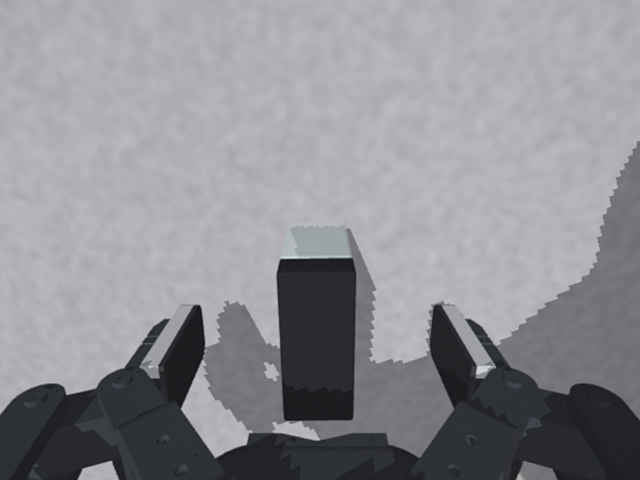

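```bash
python3 - <<'E'
from h import *
w=ray('wrist',[(278,271),(355,271),(353,419),(285,420)],50); s=arm.observe(); print(((np.c_[w,[s['tcp_pos'][2]]*4]-s['tcp_pos'])@s['ee_rot']).round(1).tolist())
E
```

```text
[[32.0, -11.5, -0.0], [32.0, 11.3, -0.0], [-23.3, 12.3, 0.0], [-23.7, -10.8, 0.0]]
```

```bash
python3 -m creep '[{"x":0,"y":0,"z":0,"spin":0},{"x":0,"y":0,"z":0,"spin":0},{"x":0,"y":0,"z":0,"spin":0},{"x":0,"y":0,"z":0,"spin":0},{"x":0,"y":0,"z":0,"spin":0}]' 1 25
python3 -m creep '[{"x":0,"y":0,"z":0,"spin":0},{"x":0,"y":0,"z":0,"spin":0},{"x":0,"y":0,"z":0,"spin":0},{"x":0,"y":0,"z":0,"spin":0},{"x":0,"y":0,"z":0,"spin":0}]'
python3 -m creep '[{"x":0,"y":0,"z":-6,"spin":0},{"x":0,"y":0,"z":-20,"spin":0},{"x":0,"y":0,"z":-45,"spin":0},{"x":0,"y":0,"z":-70,"spin":0},{"x":0,"y":0,"z":-85,"spin":0}]'
python3 -m creep '[{"x":0,"y":0,"z":0,"spin":-0.06},{"x":0,"y":0,"z":0,"spin":-0.17},{"x":0,"y":0,"z":0,"spin":-0.3},{"x":0,"y":0,"z":0,"spin":-0.42},{"x":0,"y":0,"z":0,"spin":-0.52}]'
python3 -m creep '[{"x":0,"y":0,"z":0,"spin":-0.05},{"x":0,"y":0,"z":0,"spin":-0.08},{"x":0,"y":0,"z":0,"spin":-0.08},{"x":0,"y":0,"z":0,"spin":-0.08},{"x":0,"y":0,"z":0,"spin":-0.08}]'
python3 -c "
from h import *
print(plan([606,-79,113],101)); print(arm.observe()['qpos'].round(0))"
```

```text
time: 30.2
tcp_pos: [442.7, -90.3, 27.8]
ee_rot: [[-0.918, 0.397, -0.0], [0.397, 0.918, 0.0], [0.0, -0.0, -1.0]]
ft_force: [-0.2, -0.7, -0.6]
grip_width: 25.7
time: 30.62
tcp_pos: [442.8, -90.4, 27.9]
ee_rot: [[-0.918, 0.397, 0.0], [0.397, 0.918, -0.0], [-0.0, -0.0, -1.0]]
ft_force: [0.6, -0.5, 1.2]
grip_width: 23.7
time: 31.03
tcp_pos: [443.5, -90.7, 115.3]
ee_rot: [[-0.918, 0.396, 0.002], [0.396, 0.918, -0.001], [-0.003, -0.0, -1.0]]
ft_force: [0.9, -0.1, -0.1]
grip_width: 23.6
time: 31.45
tcp_pos: [442.4, -90.2, 113.0]
ee_rot: [[-0.993, -0.118, -0.0], [-0.118, 0.993, 0.0], [0.0, 0.0, -1.0]]
ft_force: [-0.2, 0.1, 0.6]
grip_width: 24.1
time: 31.87
tcp_pos: [442.6, -90.3, 112.9]
ee_rot: [[-0.982, -0.19, -0.0], [-0.19, 0.982, 0.0], [0.0, 0.0, -1.0]]
ft_force: [0.5, 0.4, -0.2]
grip_width: 23.7
(array([-162.6,  -20.1,   -0.2]), 'spin(rad)', np.float64(-0.0), 'jaw now', np.float64(101.0))
[ -26.   -3.  123.    0.   60. -127.]
```

```bash
python3 -m creep '[{"x":-10,"y":-1,"z":0,"spin":0},{"x":-30,"y":-4,"z":0,"spin":0},{"x":-55,"y":-7,"z":0,"spin":0},{"x":-80,"y":-10,"z":0,"spin":0},{"x":-105,"y":-13,"z":0,"spin":0}]'
python3 -m creep '[{"x":-23,"y":-3,"z":0,"spin":0},{"x":-42,"y":-5,"z":0,"spin":0},{"x":-53,"y":-7,"z":5,"spin":0},{"x":-58,"y":-7,"z":15,"spin":0},{"x":-58,"y":-7,"z":30,"spin":0}]'
python3 -m creep '[{"x":0,"y":0,"z":12,"spin":0},{"x":0,"y":0,"z":21,"spin":0},{"x":0,"y":0,"z":27,"spin":0},{"x":0,"y":0,"z":29,"spin":0},{"x":0,"y":0,"z":29,"spin":0}]'
python3 -m creep '[{"x":0,"y":0,"z":0,"spin":0},{"x":0,"y":0,"z":0,"spin":0},{"x":0,"y":0,"z":0,"spin":0},{"x":0,"y":0,"z":0,"spin":0},{"x":0,"y":0,"z":0,"spin":0}]'
python3 look.py w21;python3 - <<'E'
from h import *
for n in ('scene','side'):
    im=optics.read_camera(n); u,v=proj(n,[606,-79,30])[0].astype(int); print(n,u-65,v-50)
    cv2.imwrite(f'pics/{n}4.png',cv2.resize(im[v-50:v+50,u-65:u+65,::-1],None,fx=6,fy=6,interpolation=cv2.INTER_CUBIC))
E
```

```text
time: 32.28
tcp_pos: [550.0, -82.8, 112.7]
ee_rot: [[-0.982, -0.191, 0.0], [-0.191, 0.982, -0.0], [-0.0, -0.0, -1.0]]
ft_force: [0.5, -0.5, -0.3]
grip_width: 24.0
time: 32.7
tcp_pos: [608.8, -78.8, 83.2]
ee_rot: [[-0.982, -0.191, 0.003], [-0.191, 0.982, -0.001], [-0.003, -0.002, -1.0]]
ft_force: [-1.1, 0.2, 0.2]
grip_width: 23.4
time: 33.12
tcp_pos: [606.0, -78.8, 53.2]
ee_rot: [[-0.982, -0.191, -0.001], [-0.191, 0.982, 0.0], [0.001, 0.001, -1.0]]
ft_force: [1.1, -0.1, 0.2]
grip_width: 23.9
time: 33.53
tcp_pos: [606.8, -78.9, 54.2]
ee_rot: [[-0.982, -0.191, 0.001], [-0.191, 0.982, -0.0], [-0.001, -0.0, -1.0]]
ft_force: [0.8, 0.5, -1.3]
grip_width: 23.8
33.5333 [606.8 -78.9  54.2] [ -18.   23.  101.    0.   57. -119.]
scene 257 245
side 306 233
```

View pics/w21.png

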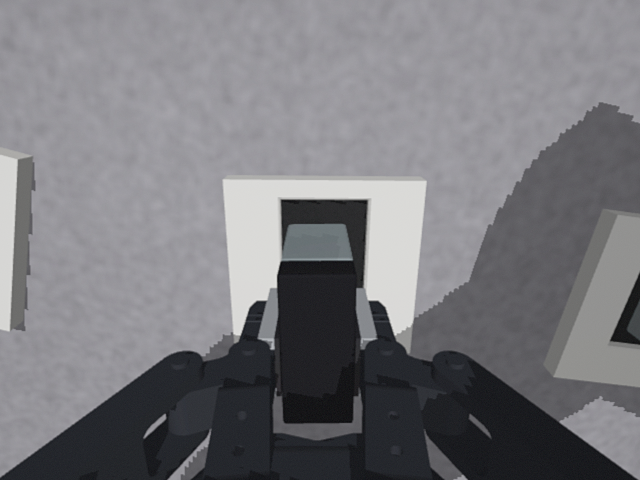

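View pics/side4.png

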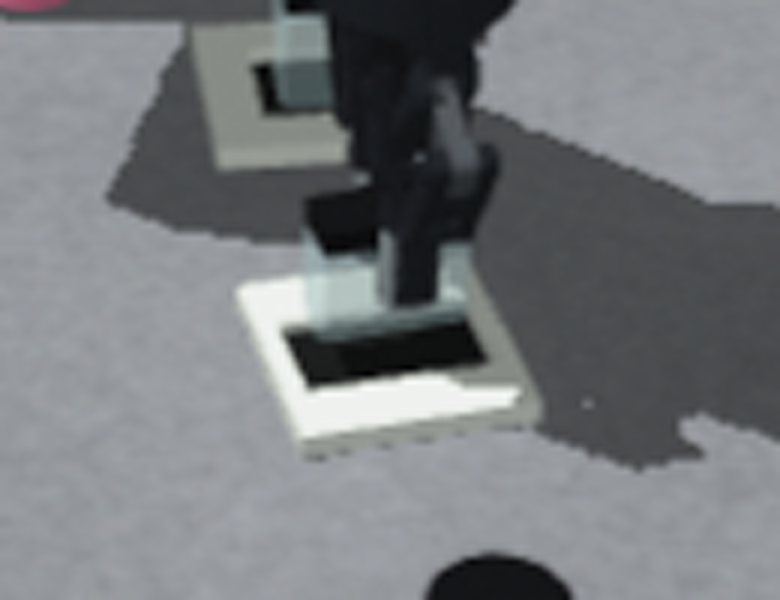

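View pics/scene4.png

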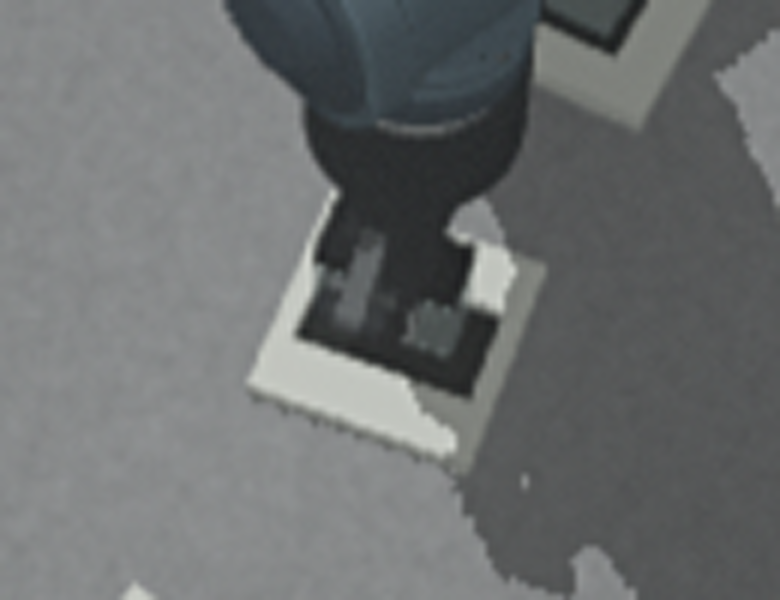

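```bash
python3 - <<'E'
from h import *
s=arm.observe(); L=lambda P,z:((np.c_[ray('wrist',P,z),[s['tcp_pos'][2]]*len(P)]-s['tcp_pos'])@s['ee_rot'])[:,:2].round(1).tolist()
print('recess',L([(281,199),(370,199)],10),'plate',L([(223,180),(426,181)],10),'cell bottom',L([(287,225),(348,225)],26.3))
E
```

```text
recess [[37.0, -16.5], [37.0, 23.4]] plate [[45.6, -41.9], [45.2, 47.7]] cell bottom [[30.1, -12.8], [30.1, 12.5]]
```

```bash
python3 -m creep '[{"x":-1,"y":1.5,"z":3,"spin":0},{"x":-1,"y":3,"z":8,"spin":0},{"x":-1,"y":3,"z":14,"spin":0},{"x":-1,"y":3,"z":18,"spin":0},{"x":-1,"y":3,"z":20,"spin":0}]'
python3 -m creep '[{"x":0,"y":0,"z":0.5,"spin":0},{"x":0,"y":0,"z":1,"spin":0},{"x":0,"y":0,"z":1,"spin":0},{"x":0,"y":0,"z":1,"spin":0},{"x":0,"y":0,"z":1,"spin":0}]'
python3 look.py w22
```

```text
time: 34.1
tcp_pos: [606.1, -75.4, 32.4]
ee_rot: [[-0.982, -0.191, -0.002], [-0.191, 0.982, 0.001], [0.002, 0.001, -1.0]]
ft_force: [-0.1, 0.1, -1.3]
grip_width: 23.6
time: 34.52
tcp_pos: [607.1, -75.8, 33.1]
ee_rot: [[-0.982, -0.191, 0.0], [-0.191, 0.982, -0.0], [-0.0, -0.0, -1.0]]
ft_force: [-0.3, -0.3, -1.1]
grip_width: 23.7
34.5167 [607.1 -75.8  33.1] [ -18.   25.  101.   -0.   55. -119.]
```

View pics/w22.png

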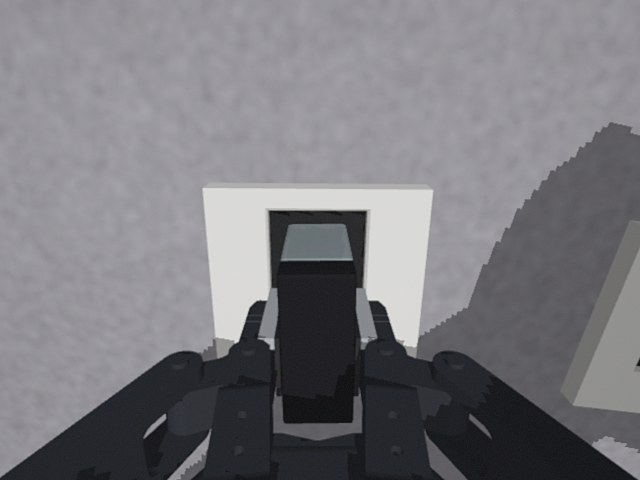

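```bash
python3 -m creep '[{"x":0,"y":0,"z":0.5,"spin":0},{"x":0,"y":0,"z":1,"spin":0},{"x":0,"y":0,"z":1.4,"spin":0},{"x":0,"y":0,"z":1.8,"spin":0},{"x":0,"y":0,"z":1.8,"spin":0}]'
```

```text
time: 34.98
tcp_pos: [607.1, -75.7, 31.9]
ee_rot: [[-0.982, -0.191, -0.0], [-0.191, 0.982, -0.0], [0.0, 0.0, -1.0]]
ft_force: [-3.3, -0.5, 6.0]
grip_width: 23.9
```

Contact (6 N) at the expected height. Releasing and retreating.

```bash
python3 -m creep '[{"x":0,"y":0,"z":-0.3,"spin":0},{"x":0,"y":0,"z":-0.3,"spin":0},{"x":0,"y":0,"z":-0.3,"spin":0},{"x":0,"y":0,"z":-0.3,"spin":0},{"x":0,"y":0,"z":-0.3,"spin":0}]' 0
python3 -m creep '[{"x":0,"y":0,"z":-10,"spin":0},{"x":0,"y":0,"z":-30,"spin":0},{"x":0,"y":0,"z":-60,"spin":0},{"x":0,"y":0,"z":-90,"spin":0},{"x":0,"y":0,"z":-125,"spin":0}]'
python3 -m creep '[{"x":25,"y":0,"z":-15,"spin":0},{"x":55,"y":0,"z":-30,"spin":0},{"x":85,"y":0,"z":-45,"spin":0},{"x":110,"y":0,"z":-55,"spin":0},{"x":120,"y":0,"z":-60,"spin":0}]'
python3 -m creep '[{"x":0,"y":0,"z":0,"spin":0},{"x":0,"y":0,"z":0,"spin":0},{"x":0,"y":0,"z":0,"spin":0},{"x":0,"y":0,"z":0,"spin":0},{"x":0,"y":0,"z":0,"spin":0}]'
python3 - <<'E'
from h import *
for n in ('scene','side'): cv2.imwrite(f'pics/{n}5.png',optics.read_camera(n)[:,:,::-1])
a=cv2.imread('pics/side5.png'); cv2.imwrite('pics/side5c.png',cv2.resize(a[180:380,250:450],None,fx=3,fy=3,interpolation=cv2.INTER_CUBIC))
a=cv2.imread('pics/scene5.png'); cv2.imwrite('pics/scene5c.png',cv2.resize(a[140:410,230:430],None,fx=2.2,fy=2.2,interpolation=cv2.INTER_CUBIC))
E
```

```text
time: 35.4
tcp_pos: [606.8, -75.7, 31.1]
ee_rot: [[-0.982, -0.191, -0.0], [-0.191, 0.982, 0.0], [0.0, 0.0, -1.0]]
ft_force: [-0.3, 0.5, -0.3]
grip_width: 82.2
time: 35.82
tcp_pos: [606.1, -75.4, 157.1]
ee_rot: [[-0.982, -0.191, -0.002], [-0.191, 0.982, 0.001], [0.002, 0.001, -1.0]]
ft_force: [0.9, -1.1, -0.8]
grip_width: 85.1
time: 36.23
tcp_pos: [487.4, -98.9, 218.4]
ee_rot: [[-0.982, -0.19, 0.002], [-0.19, 0.982, -0.001], [-0.002, -0.002, -1.0]]
ft_force: [-0.4, -0.6, 0.5]
grip_width: 85.4
time: 36.65
tcp_pos: [489.5, -98.4, 215.7]
ee_rot: [[-0.981, -0.192, -0.001], [-0.192, 0.981, 0.001], [0.001, 0.001, -1.0]]
ft_force: [0.9, -0.3, 0.6]
grip_width: 85.5
```

View pics/side5.png

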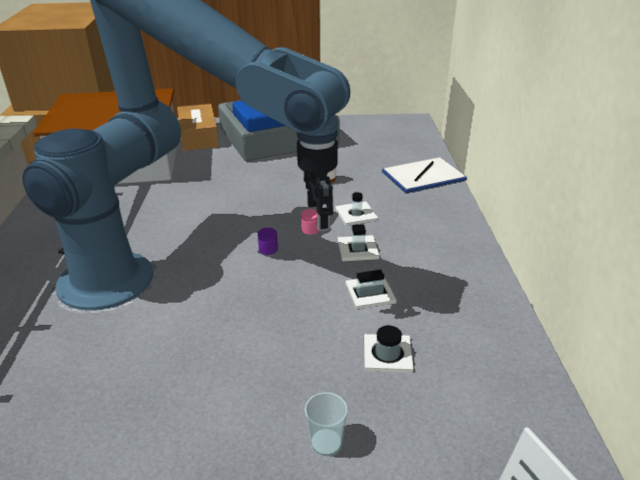

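View pics/side5c.png

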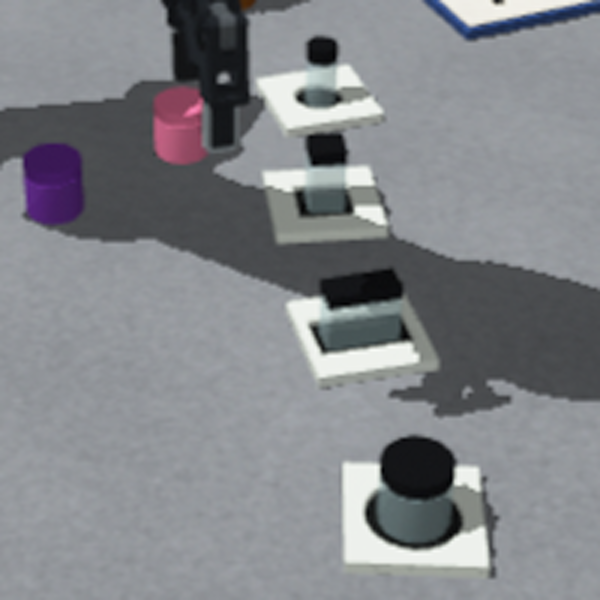

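View pics/scene5c.png

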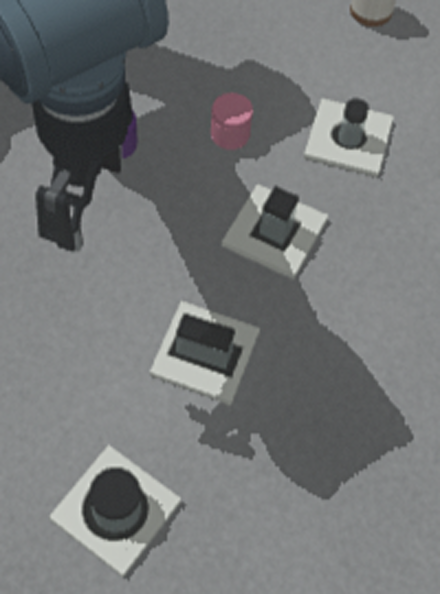

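All four cells stand upright in their recesses. The beaker (327,423), the pink jar (311,222) and the purple jar (267,241) haven't moved; the bottle is partly hidden by the gripper. The gripper is clear, so I'm handing in.

```bash
python3 -c "
from workcell import arm
print(arm.hand_in())"
```

```text
the job is handed in; nothing more can be done
None
```

I put all four cells back in their matching stands (small round cell, square cell, squat jar, long cell, in that order) and handed the job in at about 37 s of the 106 s allowed. Each was gripped at 25 N and lowered until the wrist felt the recess floor, at most about 12 N, before I opened the jaws.

**Last checks:** the final scene and side pictures show all four upright inside their recesses. The beaker, the pink jar and the purple jar are where they started and the gripper is clear. The bottle was partly hidden by the gripper in the last side view; the arm never went near it.

**Disagreements:** the wrist camera read about 4–9 mm farther along tool x than the fixed cameras near some cells. I placed by comparing cell and recess in the same wrist picture, which showed each centred to within about 2–3 mm. For the round and square cells the side view suggested a larger offset, probably because the clear glass is hard to see against the black recess. The final pictures show neither cell off-centre.

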